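# Hook out the demagnetiser drawer, load it and switch on

## Task

Load the bench demagnetiser: turn the isolator handle on its top to off, draw the drawer right out with the hooked rod by the eye under the ledge, and lay every square tube offcut that is on the bench flat on the drawer's floor. Then push the drawer fully home, turn the isolator back on, and finish with the hooked rod lying flat on the bench, clear of the demagnetiser. The drawer must never be out while the isolator is on.

Things in the scene. Friction and masses are not known exactly. Their poses are not given: they have to be found in the camera images.
- demag: bench demagnetiser, a fixed grey housing 214 wide (y), 190 deep (x), 127 mm high. Origin on the bench (z = 0) under the middle of its ledge's front edge; x points level into the housing, z up. Its top runs forward as a ledge over the drawer: underside 115 mm above the bench, with a lip to 135 mm along the front edge. Under the ledge it is open to front and sides up to x = 46 mm
- tray (a joint): travel of the drawer in m: 0 = fully home, 0.18 = right out at its stop (moves along -x of demag); sliding friction about 2 N plus damping of 6 N s/m, no spring, stays where it is left
- tray_floor (a point): centre of the top of the drawer's floor, 31 mm above the bench (x = 0.122 in demag when home, -0.058 right out, then wholly before the ledge); axes as demag. Inside 112 mm (x) by 188 mm (y). Side and rear walls rise 25 mm over the floor, the 6 mm thick front wall 28 mm, its middle 62 mm (y) 72 mm
- pull_eye: the drawer's pull eye: an upright D-loop of 8 mm steel bar in the x-z plane, mid-front on the drawer. Origin at the middle of its upright bar, 71 mm above the bench; axes as demag. Level arms 25 mm above and below join the bar to the front wall, whose front face is 30 mm behind it (+x): opening 26 (x) by 42 mm (z), open to both sides (y). Drawer home: 30 mm behind the ledge's edge, hidden from above
- isolator (a joint): angle of the isolator handle in rad: 0 = on, 1.57 = off (off is counter-clockwise seen from above). On: bar parallel to the ledge's front edge; off: square to it. A spring detent pulls it into whichever of the two positions is nearer (peak torque 0.2 N m), so past about 0.8 rad it snaps over when let go. On at the start
- isolator_grip (a point): middle of the isolator's bar handle, on its vertical turning axis; the bar is 66 mm long (own x axis), 16 mm wide (own y axis) and 28 mm high, this point half-way up, 167 mm above the bench (the square base below it is 84 x 84 mm, its top 145 mm above the bench, and the bar's round foot reaches 153 mm)
- hook_grip (a point): hooked rod, lying flat on the bench: this point is the centre of its wooden handle (100 mm long along its own x axis, 20 mm wide in y, 26 mm high, 13 mm above its underside), near its centre of mass. An 8 mm steel rod runs on from the handle along +x at this same height; 170 mm from this point it bends to the left (own +y) into a claw 30 mm long, which leans 7 mm back towards the handle. 0.2 kg
- hook: the same hooked rod; origin under the centre of the handle, axes as hook_grip
- hook_bend (a point): the bend at the far end of the hooked rod (centre of the bar), 170 mm along +x from hook_grip
- tube1_mid (a point): offcut of square steel tube, 90 mm long (its own y axis), 30 x 30 mm across, 0.2 kg, lying on the bench at the start, always on the same one of its four faces; this point is its centre, 15 mm above its underside
- tube2_mid (a point): offcut of square steel tube, 90 mm long (its own y axis), 30 x 30 mm across, 0.2 kg, lying on the bench at the start, always on the same one of its four faces; this point is its centre, 15 mm above its underside
- tube3_mid (a point): offcut of square steel tube, 90 mm long (its own y axis), 30 x 30 mm across, 0.2 kg, lying on the bench at the start, always on the same one of its four faces; this point is its centre, 15 mm above its underside

How it is judged (in metres and radians):
On the way, in this order (a step that is already met when the one before it is completed fails the run):
1. the isolator is turned to off (value of joint isolator above 1.42 rad), for 0.2 s.
2. the hooked rod draws the drawer out (value of joint tray above 0.02 m and contact force between hook and pull_eye above 0.3 N), for 0.1 s.
3. the drawer is right out (value of joint tray above 0.165 m), for 0.2 s.
4. every tube offcut lies in the drawer (x of tube1_mid in the frame of tray_floor between -0.045 and 0.045 m and y of tube1_mid in the frame of tray_floor between -0.085 and 0.085 m and z of tube1_mid in the frame of tray_floor between 0.005 and 0.024 m and x of tube2_mid in the frame of tray_floor between -0.045 and 0.045 m and y of tube2_mid in the frame of tray_floor between -0.085 and 0.085 m and z of tube2_mid in the frame of tray_floor between 0.005 and 0.024 m and x of tube3_mid in the frame of tray_floor between -0.045 and 0.045 m and y of tube3_mid in the frame of tray_floor between -0.085 and 0.085 m and z of tube3_mid in the frame of tray_floor between 0.005 and 0.024 m), for 0.3 s.
5. the drawer is pushed fully home with the offcuts in it (all of step 4 and value of joint tray below 0.008 m), for 0.2 s.
6. the isolator is turned back on (value of joint isolator below 0.15 rad), for 0.2 s.
At the end, for the whole second after the job is handed in: Isolator on (within 0.15 rad of its detent), drawer home within 8 mm, every offcut present flat in the drawer (centre over its floor, less than 24 mm above it), hooked rod flat and still on the bench (handle centre below 30 mm, tilt under 0.2 rad), its end clear of the demagnetiser (all of step 5 and value of joint isolator below 0.15 rad and height (world z) of hook_grip below 0.03 m and angle between hook_grip's own z axis and vertical below 0.2 rad and linear speed of hook below 0.02 m/s and (x of hook_bend in the frame of demag below -0.01 m or x of hook_bend in the frame of demag above 0.2 m or y of hook_bend in the frame of demag below -0.11 m or y of hook_bend in the frame of demag above 0.11 m)); the robot touches nothing.
It fails at once if the drawer is out by more than 20 mm while the isolator is on (value of joint tray above 0.02 m and value of joint isolator below 0.6 rad).
Of tube1, tube2, tube3 only 2 to 3 are there at a start; the rules pass over those that are not, and their reading is None.
At some moment in a run one of tube1, tube2, tube3 may be knocked a few centimetres aside while the robot is not near it.
It also fails if it takes over 210 s, if anything falls off the work surface, if the arm or the gripper's body presses on something with over 40 N, if the wrist force passes 120 N, or if a joint passes its speed limit or range.

## Robot

A 6-joint arm with a two-finger parallel gripper is mounted at the origin on the work surface; the furniture and walls round the work are solid. World frame = base frame: x ahead of the robot, y to its left, z up, the work surface at z = 0. Lengths are in mm, angles in rad, forces in N, time in s.
With the tool pointing down it reaches from about 350 to 925 mm from the base axis. Payload 6.4 kg.
Tool frame: the origin (TCP) lies between the finger pads; the fingertips stand 19 mm ahead of it and the grasp point (between the pads) is the TCP; z points along the fingers, y is the line along which they close (so a half turn about z gives the same grasp; the last joint's range is limited). The gripper opens to 94 mm and grips with 3 to 60 N. Pads are 16 mm wide; open, the fingers measure 119 mm over their backs; the gripper's body (75 mm by 177 mm) begins 78 mm behind the grasp point.
Start: joints at [1.012, 0.245, 1.558, -0, 1.339, -0.174], TCP at [243.991, 602.48, 224.455] pointing down, gripper open.
Joint ranges: [-3.13, 3.13], [-1.02, 2.26], [0.13, 2.54], [-0.95, 4.09], [0.21, 2.88], [-2.74, 2.74]. Speed limits (rad/s): [2.57, 2.57, 3.14, 3.14, 3.14, 3.14].

## Interface

Orientations are given as a rotation vector (axis times angle).
In Python, from cell import * gives the robot as it stands.
- The arm moves only by the shell command python3 -m handwheel 'ROWS' [FORCE]. ROWS is JSON, a list of rows, each an object of numbers: "x", "y", "z": the shift along the world's x, y, z in mm; "yaw": the turn about the world's z in degrees; "jaw": the closure, from 0 (fully open) to 1 (shut). In form: [{"x": .., "y": .., "z": .., "yaw": .., "jaw": ..}, ...]. A call has 1 to 8 rows; each row is the pose to reach, as a shift and turn from the pose commanded when the call began; what a row does not reach only later rows make up. A row lasts 1/12 s, in which the tool goes at most 41.7 mm and 7.16 degrees, less where a joint would pass 70% of its speed; a pose out of reach is approached as far as the arm can. A call with a gripper value outside its range is refused whole. The fingers move at their own pace and stop on an object; FORCE is the grip in N (left out, the last holds). Time passes only in rows, so rows that repeat a pose let the fingers close. It gives the time, the measured TCP pose, the force, the opening and the grip force at its end, in the units of the state.
- state(): the state, without advancing time (a new reading comes with each control period).
- snapshot(name): name is "scene" or "top" or "wrist"; returns a dict with "color" (384x512x3 uint8, red, green, blue), "camera_matrix" (3x3 intrinsics, pixels), "k1" (the pictures are not rectified: a ray, as slopes to the right and down, at radius r is drawn at 1 + k1 r^2 times it, then the intrinsics apply), "T" (4x4, takes a point from camera to world coordinates); the wrist camera has in their place "hand_eye" (4x4, takes a point from camera to tool coordinates, whose origin is the TCP and whose axes are the flange's). Camera axes: x right, y down, z forward; pixel columns grow to the right and rows downward; lengths in mm; the calibration is good to about 2 mm. A picture is of the moment at which its call begins: read the wrist's pose just before it. There is no depth.
- job_done(): hands the job in; it is judged then, once.
The state is a dict: "clock": time; "joint_pos": joint angles; "qd": joint speeds; "tau": joint torques, N m; "position": TCP position; "tcp_rot": TCP orientation; "contact_force": force on the tool from outside, world axes, zero at the start; "torque": the same for the moment, N m; "grip_width": finger opening in mm; "gripper_force": force on a finger pad.
Only numpy, scipy, OpenCV 4.12 (cv2) and the standard library are available. Lean on these libraries where they do the work, as an engineer would, in place of code of your own. Each camera call takes 0.05 s, during which the arm holds its last target. There are 200 camera calls.

## Working session

There is one attempt and no reset: what is moved stays moved. The work goes in short steps, Python scripts to look and compute and a shell command to move; the robot and the scene stay as the last step left them, time stands still between calls to the robot, and variables do not carry over. Pictures are saved under pics/ and viewed, at most 14 in all, crops included, and the job is handed in when it is done.

```bash
ls; mkdir -p pics; cat > h.py <<'E'
from cell import *
import numpy as np, cv2
from scipy.spatial.transform import Rotation as R
def snap(n,name):
    s=state(); d=snapshot(n)
    if n=="wrist":
        T=np.eye(4);T[:3,:3]=R.from_rotvec(s["tcp_rot"]).as_matrix();T[:3,3]=s["position"]
        d["T"]=T@np.array(d["hand_eye"])
    cv2.imwrite(f"pics/{name}.png",d["color"][:,:,::-1])
    np.savez(f"pics/{name}.npz",K=d["camera_matrix"],k1=d["k1"],T=d["T"])
def ray(name,u,v):
    d=np.load(f"pics/{name}.npz");K=d["K"];k=float(d["k1"])
    # OpenCV uses same radial model
    p=cv2.undistortPoints(np.array([[[u,v]]],float),K,np.array([k,0,0,0,0]))[0,0]
    T=d["T"];return T[:3,3],T[:3,:3]@np.array([p[0],p[1],1])
def at(name,u,v,z):
    o,r=ray(name,u,v);return (o+r*(z-o[2])/r[2]).round(1)
def proj(name,P):
    d=np.load(f"pics/{name}.npz");M=np.linalg.inv(d["T"])
    return cv2.projectPoints(np.array(P,float).reshape(-1,1,3),M[:3,:3],M[:3,3],d["K"],np.array([float(d["k1"]),0,0,0,0]))[0][:,0].round(0)
E
python3 - <<'E'
from h import *
for n in("scene","top"):snap(n,n+"0")
a=cv2.imread("pics/scene0.png");b=cv2.imread("pics/top0.png")
print(np.load("pics/top0.npz")["T"],np.load("pics/scene0.npz")["T"]); print(state())
E
```

```text
pics
[[ 1.00367504e-03 -9.97888800e-01  6.49379400e-02  4.44596133e+02]
 [-9.99845451e-01 -2.14118363e-03 -1.74496333e-02  1.36926283e+01]
 [ 1.75518377e-02 -6.49103902e-02 -9.97736726e-01  1.13688508e+03]
 [ 0.00000000e+00  0.00000000e+00  0.00000000e+00  1.00000000e+00]] [[ 7.22494421e-01 -4.18117470e-01  5.50617465e-01 -2.49725360e+02]
 [-6.91153975e-01 -4.57011263e-01  5.59863276e-01 -7.82478650e+02]
 [ 1.75497668e-02 -7.85059543e-01 -6.19171639e-01  1.00183330e+03]
 [ 0.00000000e+00  0.00000000e+00  0.00000000e+00  1.00000000e+00]]
{'clock': 0.1, 'joint_pos': array([ 1.01193394e+00,  2.45766095e-01,  1.55887891e+00, -2.56587759e-05,
        1.33868676e+00, -1.74103485e-01]), 'qd': array([ 0.0009742 , -0.00064198, -0.00340864, -0.00070739,  0.0004544 ,
       -0.00112923]), 'tau': array([-4.15149771e-04, -4.16912341e+01, -3.15526414e+01,  6.86042919e-02,
        3.09605221e-02, -6.10271309e-05]), 'position': array([243.69914257, 602.04207566, 223.44863126]), 'tcp_rot': array([-6.00532744e-01, -3.08304873e+00,  2.56394473e-03]), 'contact_force': array([0.11860109, 0.43969453, 0.36197475]), 'torque': array([0.00130688, 0.00516411, 0.01856716]), 'gripper_force': 0.0, 'grip_width': 93.88420828714564}
```

View pics/top0.png

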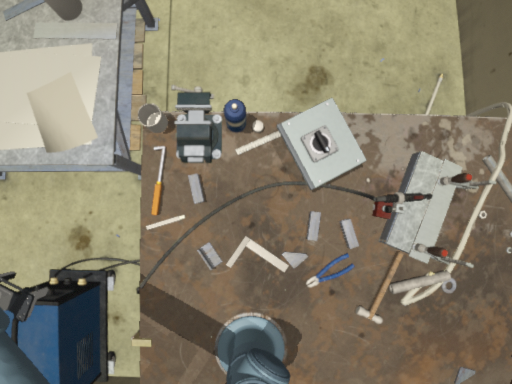

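View pics/scene0.png

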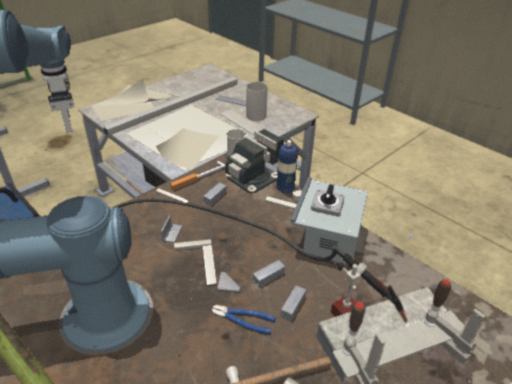

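```bash
python3 - <<'E'
from h import *
b=cv2.imread("pics/top0.png");a=cv2.imread("pics/scene0.png")
f=lambda i,x,y,w,h,W,H:cv2.resize(i[y:y+h,x:x+w],(W,H),interpolation=cv2.INTER_CUBIC)
m=np.vstack([np.hstack([f(b,270,90,100,100,400,400),f(a,280,165,100,100,400,400)]),np.hstack([f(b,140,140,100,50,400,200),f(b,290,205,80,40,400,200)])])
cv2.imwrite("pics/m1.png",m)
E
```

```text
(no output)
```

View pics/m1.png

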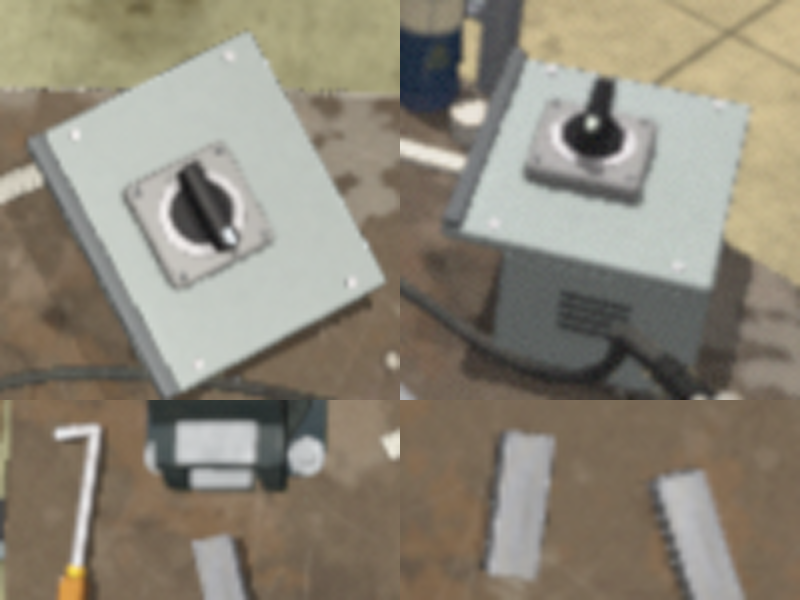

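```bash
python3 - <<'E'
from h import *
A=at("top0",279.5,125,135);B=at("top0",313,188,135)
print("lip",A,B,np.linalg.norm(A-B))
print("backcorners",at("top0",333,98,127),at("top0",366,160,127))
print("iso",at("top0",321.5,141,181), at("scene0",280+195/4,165+130/4,160))
print("hook",at("top0",155.5,213,26),at("top0",159,182,26),at("top0",163,148,17),at("top0",154,149,17))
for p in [(196,188),(313,226),(349,234),(209,256)]:print(p,at("top0",*p,30))
for p in [(216,192),(268,270),(293,300)]:print(p,at("scene0",*p,25))
a=cv2.imread("pics/scene0.png");b=cv2.imread("pics/top0.png")
f=lambda i,x,y,w,h,W,H:cv2.resize(i[y:y+h,x:x+w],(W,H),interpolation=cv2.INTER_CUBIC)
m=np.hstack([f(a,240,250,80,80,400,400),np.vstack([f(a,150,170,100,50,400,200),f(b,180,160,100,50,400,200)])])
cv2.imwrite("pics/m2.png",m)
E
```

```text
lip [689.8 -81.7 135. ] [ 506.9 -177.2  135. ] 206.3314324091218
backcorners [ 775.3 -242.5  127. ] [ 590.1 -337.1  127. ]
iso [ 634.5 -193.8  181. ] [ 632.8 -200.2  160. ]
hook [433.6 300.8  26. ] [531.7 291.2  26. ] [642.3 282.9  17. ] [639.1 312.1  17. ]
(196, 188) [512.7 172.6  30. ]
(313, 226) [ 393.5 -196.2   30. ]
(349, 234) [ 367.7 -311.3   30. ]
(209, 256) [300.1 130.2  30. ]
(216, 192) [514.7 170.8  25. ]
(268, 270) [ 396.5 -194.3   25. ]
(293, 300) [ 371.  -311.9   25. ]
```

View pics/m2.png

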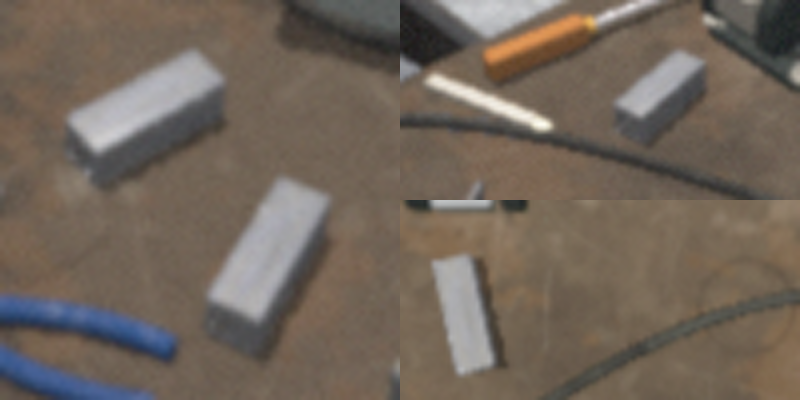

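```bash

python3 -m handwheel '[{"x":130,"y":-265,"z":45,"yaw":-44},{"x":130,"y":-265,"z":45,"yaw":-44},{"x":130,"y":-265,"z":45,"yaw":-44},{"x":130,"y":-265,"z":45,"yaw":-44},{"x":130,"y":-265,"z":45,"yaw":-44},{"x":130,"y":-265,"z":45,"yaw":-44},{"x":130,"y":-265,"z":45,"yaw":-44},{"x":130,"y":-265,"z":45,"yaw":-44}]'
python3 -m handwheel '[{"x":130,"y":-265,"z":45,"yaw":-44},{"x":130,"y":-265,"z":45,"yaw":-44},{"x":130,"y":-265,"z":45,"yaw":-44},{"x":130,"y":-265,"z":45,"yaw":-44},{"x":130,"y":-265,"z":45,"yaw":-44},{"x":130,"y":-265,"z":45,"yaw":-44},{"x":130,"y":-265,"z":45,"yaw":-44},{"x":130,"y":-265,"z":45,"yaw":-44}]'
python3 -m handwheel '[{"x":130,"y":-265,"z":45,"yaw":-43},{"x":130,"y":-265,"z":45,"yaw":-43},{"x":130,"y":-265,"z":45,"yaw":-43},{"x":130,"y":-265,"z":45,"yaw":-43},{"x":130,"y":-265,"z":45,"yaw":-43},{"x":130,"y":-265,"z":45,"yaw":-43},{"x":130,"y":-265,"z":45,"yaw":-43},{"x":130,"y":-265,"z":45,"yaw":-43}]'
python3 - <<'E'
from h import *
snap("wrist","w1")
M=R.from_rotvec(state()["tcp_rot"]).as_matrix();print(M.round(3),np.degrees(np.arctan2(M[1,1],M[0,1])))
print(proj("w1",[[634,-194,181],[598,-129.5,135]]))
E
```

```text
[[-0.927  0.375 -0.001]
 [ 0.375  0.927 -0.001]
 [ 0.    -0.001 -1.   ]] 67.95383476224931
[[-45. 525.]
 [-47. 519.]]invalid input
invalid input
invalid input
```

View pics/w1.png

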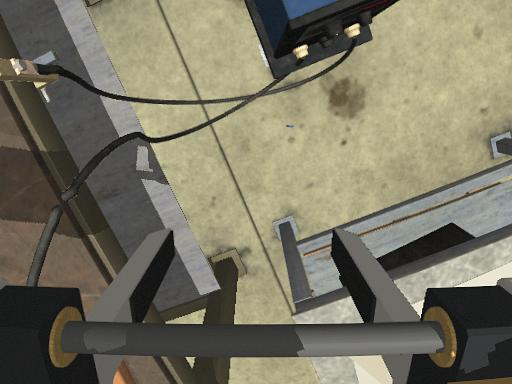

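```bash

python3 -m handwheel '[{"x":130,"y":-265,"z":45,"yaw":-44,"jaw":0},{"x":130,"y":-265,"z":45,"yaw":-44,"jaw":0},{"x":130,"y":-265,"z":45,"yaw":-44,"jaw":0},{"x":130,"y":-265,"z":45,"yaw":-44,"jaw":0},{"x":130,"y":-265,"z":45,"yaw":-44,"jaw":0},{"x":130,"y":-265,"z":45,"yaw":-44,"jaw":0},{"x":130,"y":-265,"z":45,"yaw":-44,"jaw":0},{"x":130,"y":-265,"z":45,"yaw":-44,"jaw":0}]'
```

```text
clock: 0.82
position: [376.3, 333.6, 270.5]
tcp_rot: [1.719, 2.627, 0.001]
contact_force: [0.5, 1.1, 0.2]
grip_width: 94.2
gripper_force: 0.0
```

```bash

python3 -m handwheel '[{"x":130,"y":-265,"z":45,"yaw":-44,"jaw":0},{"x":130,"y":-265,"z":45,"yaw":-44,"jaw":0},{"x":130,"y":-265,"z":45,"yaw":-44,"jaw":0},{"x":130,"y":-265,"z":45,"yaw":-44,"jaw":0},{"x":130,"y":-265,"z":45,"yaw":-44,"jaw":0},{"x":130,"y":-265,"z":45,"yaw":-44,"jaw":0},{"x":130,"y":-265,"z":45,"yaw":-44,"jaw":0},{"x":130,"y":-265,"z":45,"yaw":-44,"jaw":0}]'
python3 -m handwheel '[{"x":128,"y":-263,"z":45,"yaw":-43,"jaw":0},{"x":128,"y":-263,"z":45,"yaw":-43,"jaw":0},{"x":128,"y":-263,"z":45,"yaw":-43,"jaw":0},{"x":128,"y":-263,"z":45,"yaw":-43,"jaw":0},{"x":128,"y":-263,"z":45,"yaw":-43,"jaw":0},{"x":128,"y":-263,"z":45,"yaw":-43,"jaw":0},{"x":128,"y":-263,"z":45,"yaw":-43,"jaw":0},{"x":128,"y":-263,"z":45,"yaw":-43,"jaw":0}]'
python3 - <<'E'
from h import *
snap("wrist","w1")
M=R.from_rotvec(state()["tcp_rot"]).as_matrix();print(M.round(3),np.degrees(np.arctan2(M[1,1],M[0,1])))
print(proj("w1",[[634,-194,181],[598,-129.5,135]]))
E
```

```text
clock: 1.48
position: [506.1, 68.2, 315.2]
tcp_rot: [2.578, 1.792, 0.001]
contact_force: [-0.1, 1.1, 1.0]
grip_width: 94.0
gripper_force: 0.0
clock: 2.15
position: [633.6, -195.0, 358.4]
tcp_rot: [3.056, 0.726, -0.001]
contact_force: [0.1, 0.9, -0.7]
grip_width: 94.0
gripper_force: 0.0
[[ 0.893  0.451 -0.001]
 [ 0.451 -0.893  0.001]
 [-0.001 -0.001 -1.   ]] -63.18931101836291
[[252. 176.]
 [190. 170.]]
```

View pics/w1.png

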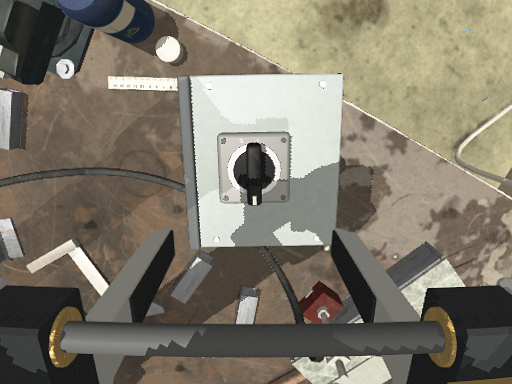

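```bash
python3 - <<'E'
from h import *
for p,z in [((255,142),181),((255,205),181),((253.5,168.5),153),((219,133),145),((291,202),145),((179,77),135),((190,248),135),((342,74),127),((336,246),127)]:
    print(p,at("w1",*p,z))
E
```

```text
(255, 142) [ 667.5 -180.5  181. ]
(255, 205) [ 606.8 -211.2  181. ]
(253.5, 168.5) [ 636.7 -194.4  153. ]
(219, 133) [ 654.2 -142.   145. ]
(291, 202) [ 619.  -253.7  145. ]
(179, 77) [689.2 -74.9 135. ]
(190, 248) [ 503.6 -170.2  135. ]
(342, 74) [ 775.6 -237.4  127. ]
(336, 246) [ 588.1 -340.6  127. ]
```

```bash

python3 -m handwheel '[{"x":3,"y":-1,"z":-110,"yaw":0,"jaw":0.3},{"x":3,"y":-1,"z":-110,"yaw":0,"jaw":0.4},{"x":3,"y":-1,"z":-110,"yaw":0,"jaw":0.4},{"x":3,"y":-1,"z":-135,"yaw":0,"jaw":0.4},{"x":3,"y":-1,"z":-160,"yaw":0,"jaw":0.4},{"x":3,"y":-1,"z":-184,"yaw":0,"jaw":0.4},{"x":3,"y":-1,"z":-184,"yaw":0,"jaw":0.4},{"x":3,"y":-1,"z":-184,"yaw":0,"jaw":0.5}]' 40
python3 -m handwheel '[{"x":0,"y":0,"z":0,"yaw":0,"jaw":0.7},{"x":0,"y":0,"z":0,"yaw":0,"jaw":0.8},{"x":0,"y":0,"z":0,"yaw":0,"jaw":0.9},{"x":0,"y":0,"z":0,"yaw":0,"jaw":1},{"x":0,"y":0,"z":0,"yaw":0,"jaw":1},{"x":0,"y":0,"z":0,"yaw":0,"jaw":1}]' 40
```

```text
clock: 2.87
position: [634.6, -189.1, 174.6]
tcp_rot: [-3.053, -0.735, 0.002]
contact_force: [-0.2, 1.0, 0.4]
grip_width: 52.5
gripper_force: 0.0
clock: 3.37
position: [636.8, -194.9, 175.7]
tcp_rot: [3.046, 0.729, 0.007]
contact_force: [8.7, -10.7, -7.1]
grip_width: 15.6
gripper_force: 40.0
```

```bash

python3 -m handwheel '[{"x":0,"y":0,"z":0,"yaw":6,"jaw":1},{"x":0,"y":0,"z":0,"yaw":12,"jaw":1},{"x":0,"y":0,"z":0,"yaw":18,"jaw":1},{"x":0,"y":0,"z":0,"yaw":24,"jaw":1},{"x":0,"y":0,"z":0,"yaw":30,"jaw":1},{"x":0,"y":0,"z":0,"yaw":36,"jaw":1},{"x":0,"y":0,"z":0,"yaw":42,"jaw":1},{"x":0,"y":0,"z":0,"yaw":45,"jaw":1}]'
python3 -m handwheel '[{"x":0,"y":0,"z":0,"yaw":6,"jaw":1},{"x":0,"y":0,"z":0,"yaw":12,"jaw":1},{"x":0,"y":0,"z":0,"yaw":18,"jaw":1},{"x":0,"y":0,"z":0,"yaw":24,"jaw":1},{"x":0,"y":0,"z":0,"yaw":30,"jaw":1},{"x":0,"y":0,"z":0,"yaw":36,"jaw":1},{"x":0,"y":0,"z":0,"yaw":42,"jaw":1},{"x":0,"y":0,"z":0,"yaw":45,"jaw":1}]'
python3 -m handwheel '[{"x":0,"y":0,"z":0,"yaw":0,"jaw":1},{"x":0,"y":0,"z":0,"yaw":0,"jaw":0.8},{"x":0,"y":0,"z":0,"yaw":0,"jaw":0.5},{"x":0,"y":0,"z":0,"yaw":0,"jaw":0.4},{"x":0,"y":0,"z":80,"yaw":0,"jaw":0},{"x":0,"y":0,"z":80,"yaw":0,"jaw":0},{"x":0,"y":0,"z":120,"yaw":0,"jaw":0},{"x":0,"y":0,"z":120,"yaw":0,"jaw":0}]'
```

```text
clock: 4.03
position: [636.7, -194.7, 175.7]
tcp_rot: [2.533, 1.844, 0.002]
contact_force: [8.3, -9.5, -5.7]
grip_width: 15.6
gripper_force: 40.0
clock: 4.7
position: [636.4, -194.8, 175.7]
tcp_rot: [1.634, 2.674, -0.004]
contact_force: [6.9, -10.3, -5.0]
grip_width: 15.9
gripper_force: 40.0
clock: 5.37
position: [638.2, -192.6, 306.4]
tcp_rot: [1.634, 2.665, 0.003]
contact_force: [1.7, -0.3, 1.4]
grip_width: 55.1
gripper_force: 0.0
```

```bash

python3 -m handwheel '[{"x":-78,"y":243,"z":20,"yaw":29,"jaw":0},{"x":-78,"y":243,"z":20,"yaw":29,"jaw":0},{"x":-78,"y":243,"z":20,"yaw":29,"jaw":0},{"x":-78,"y":243,"z":20,"yaw":29,"jaw":0},{"x":-78,"y":243,"z":20,"yaw":29,"jaw":0},{"x":-78,"y":243,"z":20,"yaw":29,"jaw":0},{"x":-78,"y":243,"z":20,"yaw":29,"jaw":0}]'
python3 -m handwheel '[{"x":-78,"y":243,"z":0,"yaw":30,"jaw":0},{"x":-78,"y":243,"z":0,"yaw":30,"jaw":0},{"x":-78,"y":243,"z":0,"yaw":30,"jaw":0},{"x":-78,"y":243,"z":0,"yaw":30,"jaw":0},{"x":-78,"y":243,"z":0,"yaw":30,"jaw":0},{"x":-78,"y":243,"z":0,"yaw":30,"jaw":0},{"x":-78,"y":243,"z":0,"yaw":30,"jaw":0}]'
python3 - <<'E'
from h import *
snap("wrist","w2")
M=R.from_rotvec(state()["tcp_rot"]).as_matrix();print(state()["position"],np.degrees(np.arctan2(M[1,1],M[0,1])))
snap("top","t2")
b=cv2.imread("pics/t2.png");w=cv2.imread("pics/w2.png")
cv2.imwrite("pics/m3.png",np.hstack([w,cv2.resize(b[100:196,275:371],(288,288),interpolation=cv2.INTER_CUBIC)] if 0 else [w,np.vstack([cv2.resize(b[100:196,275:371],(288,288),interpolation=cv2.INTER_CUBIC),np.zeros((96,288,3),np.uint8)])]))
E
```

```text
clock: 5.95
position: [555.2, 56.6, 316.5]
tcp_rot: [0.911, 3.006, 0.003]
contact_force: [-0.6, -0.6, -0.1]
grip_width: 94.0
gripper_force: 0.0
clock: 6.53
position: [476.7, 299.1, 315.4]
tcp_rot: [-0.101, -3.139, -0.003]
contact_force: [-0.2, 0.4, -0.6]
grip_width: 93.5
gripper_force: 0.0
[477.44600905 297.51994994 315.29224269] 86.26249341212542
```

View pics/m3.png

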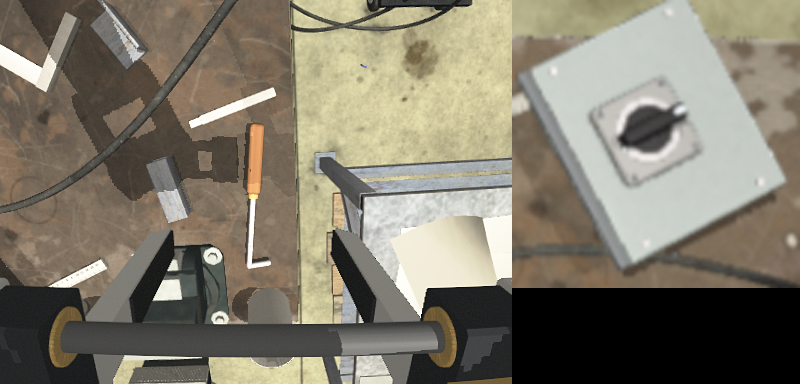

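```bash
python3 - <<'E'
from h import *
for p,z in [((257,124),26),((253.5,197),26),((255.3,160),26),((250.5,264),13),((269,262.5),13),((168,173),30),((153,161),30),((181,184),30)]:
    print(p,at("w2",*p,z))
a=at("w2",257,124,26);b=at("w2",250.5,264,13);d=b-a;print(np.degrees(np.arctan2(d[1],d[0])),np.linalg.norm(d))
E
```

```text
(257, 124) [425.9 308.4  26. ]
(253.5, 197) [528.1 297.2  26. ]
(255.3, 160) [474.8 303.   26. ]
(250.5, 264) [641.4 285.3  13. ]
(269, 262.5) [640.7 314.4  13. ]
(168, 173) [484.3 180.4  30. ]
(153, 161) [466.  161.7  30. ]
(181, 184) [501.2 196.7  30. ]
-6.118319867932062 217.12406591624062
```

```bash

python3 -m handwheel '[{"x":-2,"y":4,"z":-250,"yaw":-2.4,"jaw":0.3},{"x":-2,"y":4,"z":-250,"yaw":-2.4,"jaw":0.3},{"x":-2,"y":4,"z":-250,"yaw":-2.4,"jaw":0.3},{"x":-2,"y":4,"z":-250,"yaw":-2.4,"jaw":0.4},{"x":-2,"y":4,"z":-250,"yaw":-2.4,"jaw":0.4},{"x":-2,"y":4,"z":-250,"yaw":-2.4,"jaw":0.4},{"x":-2,"y":4,"z":-270,"yaw":-2.4,"jaw":0.4},{"x":-2,"y":4,"z":-280,"yaw":-2.4,"jaw":0.4}]' 50
python3 -m handwheel '[{"x":0,"y":0,"z":-13,"yaw":0,"jaw":0.5},{"x":0,"y":0,"z":-13,"yaw":0,"jaw":0.5},{"x":0,"y":0,"z":-13,"yaw":0,"jaw":0.7},{"x":0,"y":0,"z":-13,"yaw":0,"jaw":0.85},{"x":0,"y":0,"z":-13,"yaw":0,"jaw":1},{"x":0,"y":0,"z":-13,"yaw":0,"jaw":1},{"x":0,"y":0,"z":-13,"yaw":0,"jaw":1},{"x":0,"y":0,"z":-13,"yaw":0,"jaw":1}]' 50
```

```text
clock: 7.3
position: [475.1, 295.6, 31.3]
tcp_rot: [-0.18, -3.13, 0.005]
contact_force: [0.4, 0.7, 0.9]
grip_width: 56.2
gripper_force: 0.0
clock: 7.97
position: [478.0, 299.1, 23.9]
tcp_rot: [0.176, 3.134, 0.002]
contact_force: [-0.2, -0.3, 7.0]
grip_width: 19.5
gripper_force: 49.5
```

```bash

python3 -m handwheel '[{"x":0,"y":0,"z":100,"yaw":0,"jaw":1},{"x":0,"y":0,"z":100,"yaw":0,"jaw":1},{"x":0,"y":0,"z":100,"yaw":0,"jaw":1},{"x":0,"y":0,"z":100,"yaw":0,"jaw":1},{"x":0,"y":0,"z":100,"yaw":0,"jaw":1}]' 50
python3 - <<'E'
from h import *
for i in range(3):
    s=state();M=R.from_rotvec(s["tcp_rot"]).as_matrix();print(s["position"],np.degrees(np.arctan2(M[1,1],M[0,1])));snap("wrist","w3")
snap("top","t3")
w=cv2.imread("pics/w3.png");b=cv2.imread("pics/t3.png")
cv2.imwrite("pics/m4.png",np.hstack([w,np.vstack([cv2.resize(b[120:240,120:216],(288,360),interpolation=cv2.INTER_CUBIC),np.zeros((24,288,3),np.uint8)])]))
E
```

```text
clock: 8.38
position: [476.8, 298.4, 122.4]
tcp_rot: [0.177, 3.136, 0.0]
contact_force: [0.1, -0.2, -3.6]
grip_width: 19.8
gripper_force: 49.5
[476.84611944 298.43575955 122.41355542] 83.55765581747141
[475.67301533 297.9891795  120.65728097] 83.55304081762596
[475.15174748 297.76896702 119.79159077] 83.54911067162942
```

View pics/m4.png

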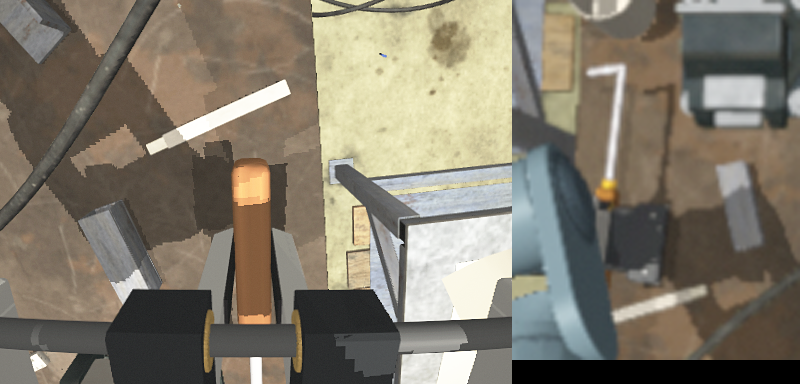

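```bash
python3 - <<'E'
from h import *
z=111
b=at("t3",156.9,142.7,z);t=at("t3",145.5,144,z);f=at("t3",151.3,183,z);print(b,t,f,np.degrees(np.arctan2(*(b-f)[1::-1])))
print("tail",at("w3",251,164,z+8), "axis in wrist", proj("w3",[[476-50,298+5,z+13]]))
# demag from t2: lip + eye frames
print(at("t2",275+8/3,100+78/3,135),at("t2",275+113/3,100+270/3,135))
E
```

```text
[641.6 278.8 111. ] [637.8 312.8 111. ] [522.1 292.7 111. ] -6.634714913889794
tail [422.6 302.5 119. ] axis in wrist [[253. 173.]]
[686.8 -76.4 135. ] [ 501.2 -176.1  135. ]
```

```bash

python3 -m handwheel '[{"x":0,"y":0,"z":140,"yaw":0,"jaw":1},{"x":0,"y":0,"z":140,"yaw":0,"jaw":1},{"x":0,"y":0,"z":140,"yaw":0,"jaw":1},{"x":0,"y":-60,"z":140,"yaw":-6,"jaw":1},{"x":0,"y":-60,"z":140,"yaw":-12,"jaw":1},{"x":0,"y":-120,"z":140,"yaw":-18,"jaw":1},{"x":0,"y":-120,"z":140,"yaw":-24,"jaw":1},{"x":0,"y":-120,"z":140,"yaw":-30,"jaw":1}]' 50
python3 -m handwheel '[{"x":11,"y":-40,"z":0,"yaw":-6,"jaw":1},{"x":11,"y":-80,"z":0,"yaw":-12,"jaw":1},{"x":11,"y":-107,"z":0,"yaw":-18,"jaw":1},{"x":11,"y":-107,"z":0,"yaw":-24,"jaw":1},{"x":11,"y":-107,"z":0,"yaw":-30,"jaw":1},{"x":11,"y":-107,"z":0,"yaw":-36,"jaw":1},{"x":11,"y":-107,"z":0,"yaw":-39,"jaw":1},{"x":11,"y":-107,"z":0,"yaw":-39,"jaw":1}]' 50
python3 - <<'E'
from h import *
s=state();M=R.from_rotvec(s["tcp_rot"]).as_matrix();print(s["position"],np.degrees(np.arctan2(M[1,1],M[0,1])))
E
```

```text
clock: 9.25
position: [476.5, 175.4, 260.7]
tcp_rot: [-0.995, -2.977, 0.004]
contact_force: [1.1, -0.3, -2.0]
grip_width: 19.6
gripper_force: 49.4
clock: 9.92
position: [487.3, 71.4, 260.6]
tcp_rot: [-1.922, -2.482, 0.003]
contact_force: [-0.3, -0.1, -2.6]
grip_width: 19.9
gripper_force: 49.5
[487.33551131  71.3982719  260.61525755] 14.488172566847075
```

```bash

python3 -m handwheel '[{"x":-1,"y":-1,"z":-180,"yaw":0,"jaw":1},{"x":-1,"y":-1,"z":-180,"yaw":0,"jaw":1},{"x":-1,"y":-1,"z":-180,"yaw":0,"jaw":1},{"x":-1,"y":-1,"z":-180,"yaw":0,"jaw":1},{"x":-1,"y":-1,"z":-180,"yaw":0,"jaw":1},{"x":-1,"y":-1,"z":-180,"yaw":0,"jaw":1}]' 50
python3 - <<'E'
from h import *
snap("top","t4");print(state()["position"])
b=cv2.imread("pics/t4.png")
cv2.imwrite("pics/m5.png",cv2.resize(b[95:205,230:370],(763,600),interpolation=cv2.INTER_CUBIC))
E
```

```text
clock: 10.42
position: [482.3, 70.9, 76.8]
tcp_rot: [-1.914, -2.478, 0.01]
contact_force: [-1.0, 0.4, -2.6]
grip_width: 19.6
gripper_force: 49.5
[484.8035726   70.70457481  79.81998366]
```

View pics/m5.png

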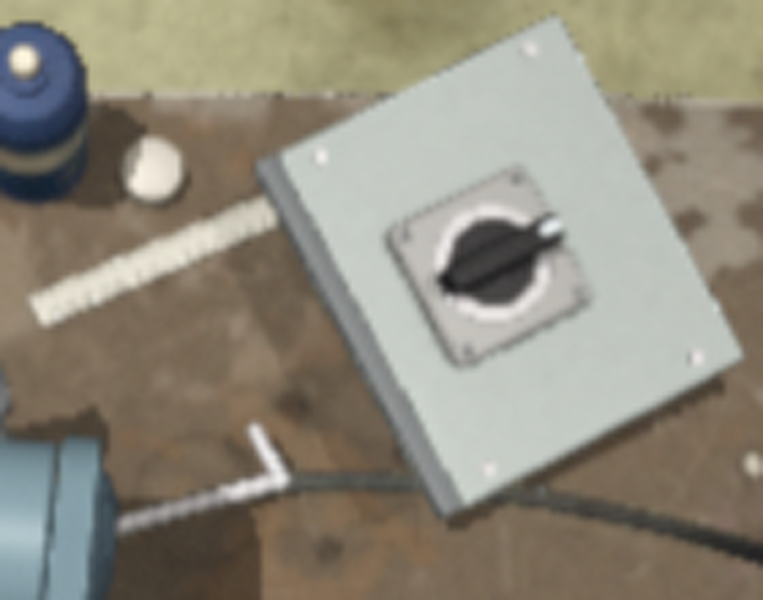

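```bash
python3 - <<'E'
from h import *
b=at("t4",281.9,183.3,70);t=at("t4",277,173.5,70)
A=at("t4",277.2,125.3,125);B=at("t4",312,190.8,125)
o=(A+B)/2;y=(A-B)[:2];print(A,B,np.linalg.norm(y));y/=np.linalg.norm(y);x=np.array([y[1],-y[0]])
print("o",o,"ang",np.degrees(np.arctan2(y[1],y[0])))
for q in(b,t):
    r=(q-o)[:2];print(q,"d-frame",(r@x).round(1),(r@y).round(1))
E
```

```text
[691.3 -75.9 125. ] [ 499.4 -176.1  125. ] 216.48475696916861
o [ 595.35 -126.    125.  ] ang 27.57117528099517
[525.1 -94.3  70. ] d-frame -60.6 -47.6
[555.1 -79.4  70. ] d-frame -59.9 -14.1
```

```bash

python3 -m handwheel '[{"x":14,"y":-27,"z":0,"yaw":0,"jaw":1},{"x":28,"y":-54,"z":0,"yaw":0,"jaw":1},{"x":37,"y":-71,"z":0,"yaw":0,"jaw":1},{"x":42,"y":-80,"z":0,"yaw":0,"jaw":1},{"x":45,"y":-86,"z":0,"yaw":0,"jaw":1},{"x":47.7,"y":-91.5,"z":0,"yaw":0,"jaw":1},{"x":47.7,"y":-91.5,"z":0,"yaw":0,"jaw":1},{"x":47.7,"y":-91.5,"z":0,"yaw":0,"jaw":1}]' 50
```

```text
clock: 11.13
position: [534.5, -20.5, 82.6]
tcp_rot: [-1.921, -2.485, -0.0]
contact_force: [-0.3, 0.3, -1.5]
grip_width: 19.9
gripper_force: 49.5
```

```bash

python3 -m handwheel '[{"x":5,"y":3,"z":0,"yaw":0,"jaw":1},{"x":10,"y":5,"z":0,"yaw":0,"jaw":1},{"x":14,"y":7,"z":0,"yaw":0,"jaw":1},{"x":18,"y":9,"z":0,"yaw":0,"jaw":1},{"x":22,"y":11,"z":0,"yaw":0,"jaw":1},{"x":26,"y":13,"z":0,"yaw":0,"jaw":1},{"x":29,"y":15,"z":0,"yaw":0,"jaw":1},{"x":29,"y":15,"z":0,"yaw":0,"jaw":1}]' 50
```

```text
clock: 11.8
position: [563.7, -5.8, 82.2]
tcp_rot: [-1.922, -2.484, 0.001]
contact_force: [-1.1, -0.0, -1.8]
grip_width: 19.4
gripper_force: 49.5
```

```bash

python3 -m handwheel '[{"x":-2,"y":4,"z":0,"yaw":0,"jaw":1},{"x":-4,"y":8,"z":0,"yaw":0,"jaw":1},{"x":-6,"y":11,"z":0,"yaw":0,"jaw":1},{"x":-8,"y":15,"z":0,"yaw":0,"jaw":1},{"x":-10,"y":19,"z":0,"yaw":0,"jaw":1},{"x":-12,"y":23,"z":0,"yaw":0,"jaw":1},{"x":-14,"y":27,"z":0,"yaw":0,"jaw":1}]' 50
```

```text
clock: 12.38
position: [549.6, 21.2, 82.6]
tcp_rot: [1.922, 2.484, -0.0]
contact_force: [0.5, -1.5, -2.7]
grip_width: 19.6
gripper_force: 49.5
```

```bash

python3 -m handwheel '[{"x":-4,"y":8,"z":0,"yaw":0,"jaw":1},{"x":-8,"y":16,"z":0,"yaw":0,"jaw":1},{"x":-12.5,"y":24,"z":0,"yaw":0,"jaw":1},{"x":-16.5,"y":32,"z":0,"yaw":0,"jaw":1},{"x":-21,"y":40,"z":0,"yaw":0,"jaw":1},{"x":-25,"y":48,"z":0,"yaw":0,"jaw":1},{"x":-29,"y":56,"z":0,"yaw":0,"jaw":1},{"x":-33,"y":64,"z":0,"yaw":0,"jaw":1}]' 50
python3 -m handwheel '[{"x":-4,"y":8,"z":0,"yaw":0,"jaw":1},{"x":-8,"y":16,"z":0,"yaw":0,"jaw":1},{"x":-12.5,"y":24,"z":0,"yaw":0,"jaw":1},{"x":-16.5,"y":32,"z":0,"yaw":0,"jaw":1},{"x":-21,"y":40,"z":0,"yaw":0,"jaw":1},{"x":-25,"y":48,"z":0,"yaw":0,"jaw":1},{"x":-29,"y":56,"z":0,"yaw":0,"jaw":1},{"x":-32,"y":62,"z":0,"yaw":0,"jaw":1}]' 50
python3 - <<'E'
from h import *
snap("top","t5");snap("scene","s5");print(state()["position"])
b=cv2.imread("pics/t5.png");a=cv2.imread("pics/s5.png")
cv2.imwrite("pics/m6.png",np.hstack([cv2.resize(b[95:205,210:310],(545,600),interpolation=cv2.INTER_CUBIC),cv2.resize(a[150:410,150:260],(254,600))]))
E
```

```text
clock: 13.05
position: [516.1, 85.9, 82.4]
tcp_rot: [-1.922, -2.485, 0.0]
contact_force: [0.6, -3.5, -1.5]
grip_width: 19.4
gripper_force: 49.5
clock: 13.72
position: [484.2, 148.0, 82.5]
tcp_rot: [-1.921, -2.486, -0.0]
contact_force: [1.1, -2.3, -1.9]
grip_width: 19.8
gripper_force: 49.5
[484.08806775 148.33495099  82.43193115]
```

View pics/m6.png

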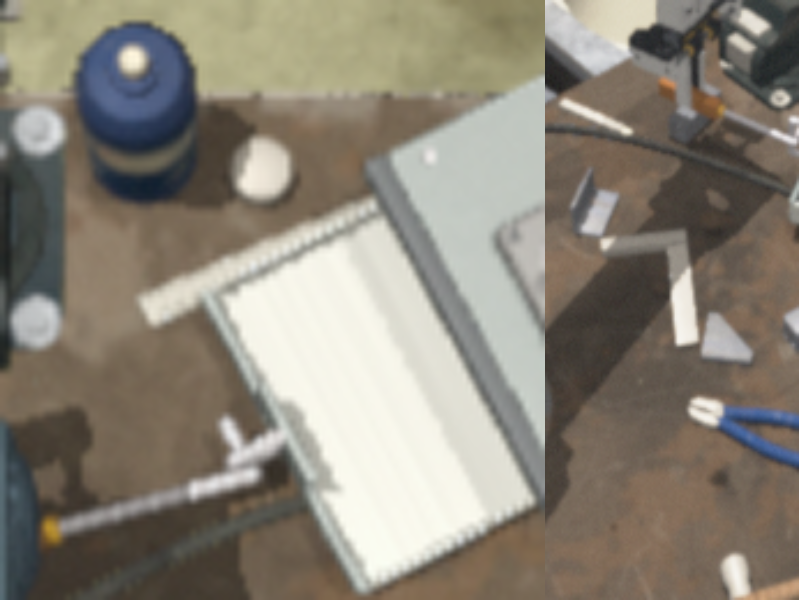

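```bash
python3 - <<'E'
from h import *
o=np.array([595.35,-126]);a=np.radians(27.5);y=np.array([np.cos(a),np.sin(a)]);x=np.array([y[1],-y[0]])
for u,v in[(205,292),(362,592)]:
    q=at("t5",210+u/5.45,95+v/5.45,59)[:2]-o;print((q@x).round(1),(q@y).round(1))
E
python3 -m handwheel '[{"x":-1,"y":2,"z":0,"yaw":0,"jaw":1},{"x":-2,"y":4,"z":0,"yaw":0,"jaw":1},{"x":-3,"y":6,"z":0,"yaw":0,"jaw":1},{"x":-4,"y":8,"z":0,"yaw":0,"jaw":1},{"x":-4,"y":8,"z":0,"yaw":0,"jaw":1},{"x":-4,"y":8,"z":0,"yaw":0,"jaw":1}]' 50
```

```text
-103.3 96.7
-103.2 -95.0
clock: 14.32
position: [480.7, 155.1, 82.5]
tcp_rot: [-1.922, -2.484, -0.0]
contact_force: [0.4, 0.1, -2.0]
grip_width: 19.7
gripper_force: 49.5
```

```bash

python3 -m handwheel '[{"x":-1,"y":2,"z":0,"yaw":0,"jaw":1},{"x":-2,"y":4,"z":0,"yaw":0,"jaw":1},{"x":-3,"y":6,"z":0,"yaw":0,"jaw":1},{"x":-4,"y":8,"z":0,"yaw":0,"jaw":1}]' 50
python3 - <<'E'
from h import *
snap("top","t6");a=np.hstack([cv2.resize(cv2.imread(f"pics/{n}.png")[95:205,210:310],(400,440),interpolation=cv2.INTER_CUBIC) for n in("t5","t6")])
cv2.imwrite("pics/m7.png",a)
E
```

```text
clock: 14.65
position: [476.6, 163.1, 82.5]
tcp_rot: [1.922, 2.485, -0.0]
contact_force: [0.3, -1.6, -0.8]
grip_width: 20.1
gripper_force: 49.5
```

View pics/m7.png

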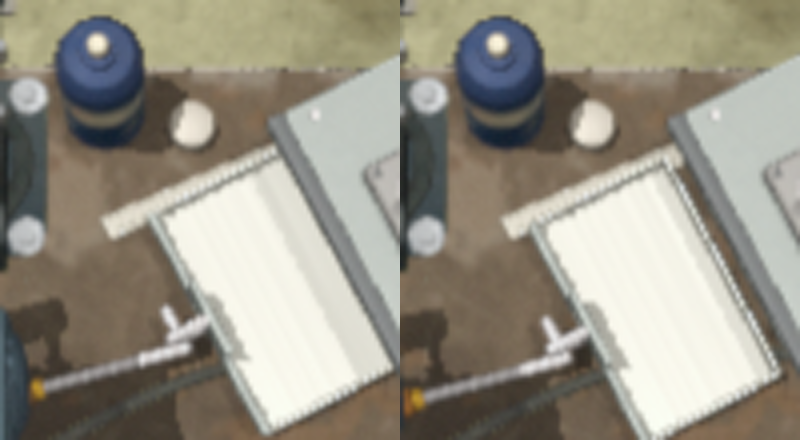

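```bash

python3 -m handwheel '[{"x":-1,"y":2,"z":0,"yaw":0,"jaw":1},{"x":-2,"y":4,"z":0,"yaw":0,"jaw":1},{"x":-2,"y":4,"z":0,"yaw":0,"jaw":1}]' 50
python3 - <<'E'
from h import *
o=np.array([595.35,-126]);a=np.radians(27.5);y=np.array([np.cos(a),np.sin(a)]);x=np.array([y[1],-y[0]])
for u,v in[(132,222),(245,440)]:
    q=at("t6",210+u/4,95+v/4,59)[:2]-o;print((q@x).round(1),(q@y).round(1))
E
```

```text
clock: 14.95
position: [476.1, 164.8, 82.8]
tcp_rot: [1.916, 2.482, -0.004]
contact_force: [5.4, -13.3, -4.6]
grip_width: 19.9
gripper_force: 49.7
-118.8 98.0
-119.3 -91.4
```

```bash

python3 -m handwheel '[{"x":1.5,"y":-3,"z":0,"yaw":0,"jaw":1},{"x":4,"y":-8,"z":0,"yaw":0,"jaw":1},{"x":4,"y":-8,"z":0,"yaw":0,"jaw":1},{"x":-8,"y":-14,"z":0,"yaw":0,"jaw":1},{"x":-20,"y":-20,"z":0,"yaw":0,"jaw":1},{"x":-32,"y":-27,"z":0,"yaw":0,"jaw":1},{"x":-32,"y":-27,"z":0,"yaw":0,"jaw":1},{"x":-32,"y":-27,"z":0,"yaw":0,"jaw":1}]' 50
python3 -m handwheel '[{"x":-7,"y":14,"z":0,"yaw":0,"jaw":1},{"x":-14,"y":27,"z":0,"yaw":0,"jaw":1},{"x":-14,"y":27,"z":40,"yaw":0,"jaw":1},{"x":-14,"y":27,"z":80,"yaw":0,"jaw":1},{"x":-14,"y":27,"z":120,"yaw":0,"jaw":1},{"x":-14,"y":50,"z":120,"yaw":7,"jaw":1},{"x":0,"y":80,"z":120,"yaw":14,"jaw":1},{"x":10,"y":110,"z":120,"yaw":21,"jaw":1}]' 50
python3 -m handwheel '[{"x":10,"y":25,"z":0,"yaw":7,"jaw":1},{"x":20,"y":50,"z":0,"yaw":14,"jaw":1},{"x":30,"y":52,"z":0,"yaw":21,"jaw":1},{"x":30,"y":52,"z":0,"yaw":28,"jaw":1},{"x":30,"y":52,"z":0,"yaw":35,"jaw":1},{"x":30,"y":52,"z":0,"yaw":42,"jaw":1},{"x":30,"y":52,"z":0,"yaw":48,"jaw":1},{"x":30,"y":52,"z":0,"yaw":48,"jaw":1}]' 50
```

```text
clock: 15.62
position: [442.5, 140.2, 82.5]
tcp_rot: [-1.923, -2.484, -0.001]
contact_force: [-0.1, 0.5, -1.5]
grip_width: 19.6
gripper_force: 49.7
clock: 16.28
position: [454.4, 251.7, 204.3]
tcp_rot: [1.429, 2.795, 0.005]
contact_force: [0.2, 0.2, -2.8]
grip_width: 19.6
gripper_force: 49.7
clock: 16.95
position: [483.1, 302.7, 202.4]
tcp_rot: [-0.174, -3.137, -0.001]
contact_force: [0.4, -0.0, -2.2]
grip_width: 19.5
gripper_force: 49.7
```

```bash

python3 -m handwheel '[{"x":-6,"y":0,"z":-150,"yaw":0,"jaw":1},{"x":-6,"y":0,"z":-150,"yaw":0,"jaw":1},{"x":-6,"y":0,"z":-150,"yaw":0,"jaw":1},{"x":-6,"y":0,"z":-150,"yaw":0,"jaw":1},{"x":-6,"y":0,"z":-165,"yaw":0,"jaw":1},{"x":-6,"y":0,"z":-172,"yaw":0,"jaw":1},{"x":-6,"y":0,"z":-178,"yaw":0,"jaw":1},{"x":-6,"y":0,"z":-178,"yaw":0,"jaw":1}]' 50
```

```text
clock: 17.62
position: [477.5, 302.5, 24.9]
tcp_rot: [0.179, 3.136, 0.001]
contact_force: [0.6, 0.6, -2.3]
grip_width: 20.0
gripper_force: 50.0
```

```bash

python3 -m handwheel '[{"x":0,"y":0,"z":-1,"yaw":0,"jaw":1},{"x":0,"y":0,"z":-2,"yaw":0,"jaw":1},{"x":0,"y":0,"z":-2,"yaw":0,"jaw":0.7},{"x":0,"y":0,"z":-2,"yaw":0,"jaw":0.5},{"x":0,"y":0,"z":-2,"yaw":0,"jaw":0.5},{"x":0,"y":0,"z":60,"yaw":0,"jaw":0.4},{"x":0,"y":0,"z":60,"yaw":0,"jaw":0.3},{"x":0,"y":0,"z":100,"yaw":0,"jaw":0.3}]' 50
python3 -m handwheel '[{"x":30,"y":-125,"z":150,"yaw":0,"jaw":0.3},{"x":30,"y":-125,"z":150,"yaw":0,"jaw":0.3},{"x":30,"y":-125,"z":150,"yaw":0,"jaw":0.3},{"x":30,"y":-125,"z":150,"yaw":0,"jaw":0.3},{"x":30,"y":-125,"z":150,"yaw":0,"jaw":0.3},{"x":30,"y":-125,"z":150,"yaw":0,"jaw":0.3}]' 50
python3 - <<'E'
from h import *
print(state()["position"]);snap("wrist","w7");snap("top","t7")
w=cv2.imread("pics/w7.png");b=cv2.imread("pics/t7.png")
cv2.imwrite("pics/m8.png",np.hstack([w[:,128:384],b[80:300,130:400]]) if 0 else np.hstack([cv2.resize(w,(400,300)),cv2.resize(b[120:300,140:380],(400,300),interpolation=cv2.INTER_CUBIC)]))
# tube mask by grey segmentation around seen spots
E
```

```text
clock: 18.28
position: [474.8, 301.1, 122.9]
tcp_rot: [-0.177, -3.132, 0.004]
contact_force: [-0.1, 0.0, 0.6]
grip_width: 56.2
gripper_force: 0.0
clock: 18.78
position: [510.2, 174.6, 281.4]
tcp_rot: [0.182, 3.124, 0.002]
contact_force: [0.9, -0.1, 0.1]
grip_width: 66.1
gripper_force: 0.0
[510.21889861 174.58313538 281.35577763]
```

View pics/m8.png

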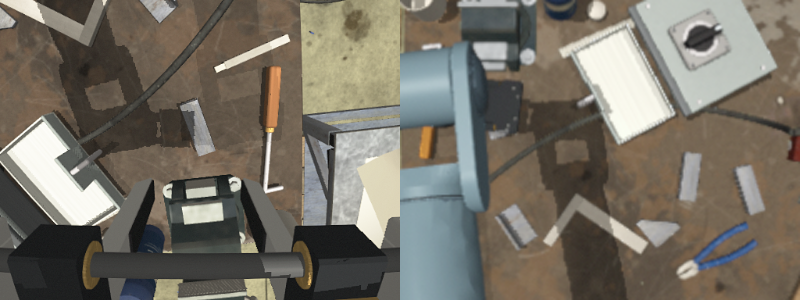

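```bash
cat >> h.py <<'E'
def rect(name,x0,y0,x1,y1,lo=90,sat=30,z=30):
    im=cv2.imread(f"pics/{name}.png")[y0:y1,x0:x1];h=cv2.cvtColor(im,cv2.COLOR_BGR2HSV)
    m=((h[...,1]<sat)&(h[...,2]>lo)).astype(np.uint8)
    n,l,s,c=cv2.connectedComponentsWithStats(m)
    i=1+np.argmax(s[1:,4]);p=np.argwhere(l==i)[:,::-1].astype(np.float32)
    b=cv2.boxPoints(cv2.minAreaRect(p))+[x0,y0]
    w=np.array([at(name,*q,z) for q in b]);e=w[1]-w[0];f=w[2]-w[1]
    if np.linalg.norm(f)>np.linalg.norm(e):e,f=f,e
    print(name,s[i,4],"c",w.mean(0).round(1),"L",np.linalg.norm(e).round(1),"W",np.linalg.norm(f).round(1),"ang",(np.degrees(np.arctan2(e[1],e[0]))%180).round(1))
E
python3 - <<'E'
from h import *
for lo in(70,100,130,150):
  for sat in (25,40):
    print(lo,sat);rect("w7",205,100,295,215,lo,sat)
    rect("t0",180,165,215,210,lo,sat);rect("t0",300,205,330,248,lo,sat);rect("t0",335,215,365,255,lo,sat)
E
```

```text
70 25
w7 1660 c [508.9 174.6  30. ] L 91.9 W 30.6 ang 13.2[ WARN:0@0.039] global loadsave.cpp:275 findDecoder imread_('pics/t0.png'): can't open/read file: check file path/integrity
Traceback (most recent call last):
  File "h.py", line 22, in rect
    im=cv2.imread(f"pics/{name}.png")[y0:y1,x0:x1];h=cv2.cvtColor(im,cv2.COLOR_BGR2HSV)
       ~~~~~~~~~~~~~~~~~~~~~~~~~~~~~~^^^^^^^^^^^^^
TypeError: 'NoneType' object is not subscriptable
```

```bash
python3 - <<'E'
from h import *
M=R.from_rotvec(state()["tcp_rot"]).as_matrix();print(state()["position"],np.degrees(np.arctan2(M[1,1],M[0,1])))
for lo in(110,130):
    rect("w7",205,100,295,215,lo,25)
    rect("top0",180,165,215,210,lo,25);rect("top0",300,205,330,248,lo,25);rect("top0",335,215,365,255,lo,25)
    rect("t7",300,205,330,248,lo,25);rect("t7",335,215,365,255,lo,25)
E
```

```text
[507.16640802 176.65454442 275.38467457] 83.46324687319405
w7 1283 c [509.9 175.6  30. ] L 89.5 W 29.8 ang 13.9
top0 289 c [512.2 174.3  30. ] L 91.6 W 31.6 ang 13.1
top0 296 c [ 395.1 -198.2   30. ] L 90.1 W 32.8 ang 172.5
top0 284 c [ 370.7 -312.9   30. ] L 93.2 W 31.1 ang 17.3
t7 296 c [ 395.1 -198.2   30. ] L 90.0 W 32.6 ang 172.0
t7 282 c [ 370.7 -312.9   30. ] L 93.2 W 31.1 ang 17.3
w7 1252 c [510.1 175.5  30. ] L 89.3 W 29.2 ang 14.0
top0 275 c [512.3 175.   30. ] L 91.3 W 30.1 ang 13.1
top0 276 c [ 394.9 -199.2   30. ] L 90.0 W 30.3 ang 172.0
top0 276 c [ 371.  -313.5   30. ] L 93.1 W 30.6 ang 18.3
t7 275 c [ 394.9 -199.2   30. ] L 90.0 W 30.3 ang 172.0
t7 274 c [ 370.8 -313.2   30. ] L 93.1 W 30.7 ang 17.3
```

```bash

python3 -m handwheel '[{"x":5,"y":-1,"z":-200,"yaw":7,"jaw":0.3},{"x":5,"y":-1,"z":-200,"yaw":14,"jaw":0.3},{"x":5,"y":-1,"z":-200,"yaw":20,"jaw":0.3},{"x":5,"y":-1,"z":-200,"yaw":20,"jaw":0.3},{"x":5,"y":-1,"z":-200,"yaw":20,"jaw":0.3},{"x":5,"y":-1,"z":-225,"yaw":20,"jaw":0.3},{"x":5,"y":-1,"z":-240,"yaw":20,"jaw":0.3},{"x":5,"y":-1,"z":-249,"yaw":20,"jaw":0.3}]' 40
python3 -m handwheel '[{"x":0,"y":0,"z":0,"yaw":0,"jaw":0.3},{"x":0,"y":0,"z":0,"yaw":0,"jaw":0.5},{"x":0,"y":0,"z":0,"yaw":0,"jaw":0.6},{"x":0,"y":0,"z":0,"yaw":0,"jaw":0.7},{"x":0,"y":0,"z":0,"yaw":0,"jaw":0.8},{"x":0,"y":0,"z":0,"yaw":0,"jaw":0.8}]' 40
```

```text
clock: 19.55
position: [507.6, 176.6, 20.8]
tcp_rot: [0.372, -3.111, -0.0]
contact_force: [-1.2, 0.0, -0.7]
grip_width: 65.6
gripper_force: 0.0
clock: 20.05
position: [512.4, 176.1, 26.4]
tcp_rot: [-0.37, 3.118, -0.0]
contact_force: [-0.1, -0.8, 0.3]
grip_width: 35.6
gripper_force: 0.0
```

```bash

python3 -m handwheel '[{"x":0,"y":0,"z":0,"yaw":0,"jaw":1},{"x":0,"y":0,"z":0,"yaw":0,"jaw":1},{"x":0,"y":0,"z":0,"yaw":0,"jaw":1},{"x":0,"y":0,"z":40,"yaw":0,"jaw":1},{"x":0,"y":0,"z":80,"yaw":0,"jaw":1},{"x":0,"y":0,"z":120,"yaw":-6,"jaw":1},{"x":0,"y":0,"z":160,"yaw":-12,"jaw":1},{"x":0,"y":0,"z":160,"yaw":-18,"jaw":1}]' 40
python3 -m handwheel '[{"x":15,"y":-30,"z":0,"yaw":-7,"jaw":1},{"x":30,"y":-60,"z":0,"yaw":-14,"jaw":1},{"x":45,"y":-90,"z":0,"yaw":-21,"jaw":1},{"x":60,"y":-120,"z":0,"yaw":-28,"jaw":1},{"x":75,"y":-150,"z":0,"yaw":-35,"jaw":1},{"x":90,"y":-180,"z":0,"yaw":-42,"jaw":1},{"x":98,"y":-205,"z":0,"yaw":-49,"jaw":1},{"x":98,"y":-215,"z":0,"yaw":-56,"jaw":1}]' 40
python3 -m handwheel '[{"x":7,"y":-10,"z":0,"yaw":-2,"jaw":1},{"x":7,"y":-10,"z":0,"yaw":-2,"jaw":1},{"x":7,"y":-10,"z":0,"yaw":-2,"jaw":1}]' 40
python3 - <<'E'
from h import *
snap("wrist","w8");s=state();M=R.from_rotvec(s["tcp_rot"]).as_matrix();print(s["position"],np.degrees(np.arctan2(M[1,1],M[0,1])),s["grip_width"])
o=np.array([595.35,-126]);a=np.radians(27.5);y=np.array([np.cos(a),np.sin(a)]);x=np.array([y[1],-y[0]])
r=s["position"][:2]-o;print(r@x,r@y)
E
```

```text
clock: 20.72
position: [516.2, 176.7, 194.3]
tcp_rot: [0.129, 3.124, 0.004]
contact_force: [2.3, 0.0, -1.4]
grip_width: 29.5
gripper_force: 40.0
clock: 21.38
position: [610.4, -42.4, 184.5]
tcp_rot: [-1.593, -2.707, 0.001]
contact_force: [-0.2, 0.3, -2.6]
grip_width: 29.6
gripper_force: 40.0
clock: 21.63
position: [616.5, -48.8, 184.8]
tcp_rot: [-1.625, -2.687, -0.0]
contact_force: [0.7, 0.6, -2.5]
grip_width: 29.9
gripper_force: 40.0
[616.39897169 -48.24969904 184.95051733] 27.698931340038705 29.75886146085057
-59.246025751975345 54.5717595606619
```

View pics/w8.png

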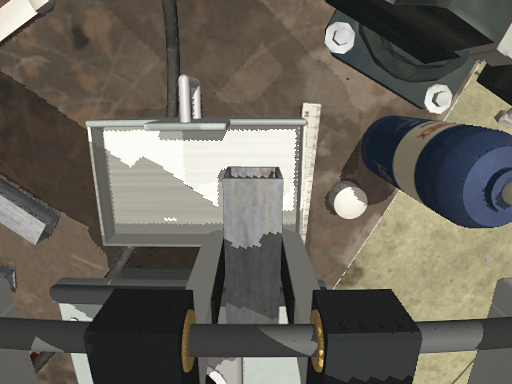

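```bash
python3 - <<'E'
from h import *
o=np.array([595.35,-126]);a=np.radians(27.5);y=np.array([np.cos(a),np.sin(a)]);x=np.array([y[1],-y[0]])
for u,v,z in[(88,122,59),(307,122,59),(303,243,56),(104,246,56),(253,170,190)]:
    q=at("w8",u,v,z)[:2]-o;print((q@x).round(1),(q@y).round(1))
E
```

```text
-123.1 -91.6
-122.5 99.0
-8.2 101.3
-3.4 -93.3
-108.4 52.8
```

```bash

python3 -m handwheel '[{"x":0,"y":0,"z":-40,"yaw":0,"jaw":1},{"x":0,"y":0,"z":-80,"yaw":0,"jaw":1},{"x":0,"y":0,"z":-105,"yaw":0,"jaw":1},{"x":0,"y":0,"z":-118,"yaw":0,"jaw":1},{"x":0,"y":0,"z":-124,"yaw":0,"jaw":1},{"x":0,"y":0,"z":-126,"yaw":0,"jaw":1},{"x":0,"y":0,"z":-126,"yaw":0,"jaw":1}]' 40
```

```text
clock: 22.27
position: [617.7, -48.9, 60.8]
tcp_rot: [1.626, 2.685, 0.001]
contact_force: [-0.0, 0.4, -1.7]
grip_width: 29.9
gripper_force: 40.0
```

```bash

python3 -m handwheel '[{"x":0,"y":0,"z":-2,"yaw":0,"jaw":1},{"x":0,"y":0,"z":-3,"yaw":0,"jaw":1},{"x":0,"y":0,"z":-4,"yaw":0,"jaw":1},{"x":0,"y":0,"z":-4,"yaw":0,"jaw":1}]' 40
```

```text
clock: 22.6
position: [617.8, -49.3, 57.2]
tcp_rot: [1.627, 2.685, 0.001]
contact_force: [-1.0, 0.7, 4.1]
grip_width: 30.2
gripper_force: 40.0
```

```bash

python3 -m handwheel '[{"x":0,"y":0,"z":0,"yaw":0,"jaw":0.55},{"x":0,"y":0,"z":0,"yaw":0,"jaw":0.55},{"x":0,"y":0,"z":0,"yaw":0,"jaw":0.55},{"x":0,"y":0,"z":0,"yaw":0,"jaw":0.55},{"x":0,"y":0,"z":35,"yaw":0,"jaw":0.55},{"x":0,"y":0,"z":75,"yaw":0,"jaw":0.5},{"x":0,"y":0,"z":115,"yaw":0,"jaw":0.4},{"x":0,"y":0,"z":155,"yaw":0,"jaw":0.3}]' 40
python3 -m handwheel '[{"x":-222,"y":-150,"z":65,"yaw":54,"jaw":0.3},{"x":-222,"y":-150,"z":65,"yaw":54,"jaw":0.3},{"x":-222,"y":-150,"z":65,"yaw":54,"jaw":0.3},{"x":-222,"y":-150,"z":65,"yaw":54,"jaw":0.3},{"x":-222,"y":-150,"z":65,"yaw":54,"jaw":0.3},{"x":-222,"y":-150,"z":65,"yaw":54,"jaw":0.3},{"x":-222,"y":-150,"z":65,"yaw":54,"jaw":0.3},{"x":-222,"y":-150,"z":65,"yaw":54,"jaw":0.3}]' 40
python3 -m handwheel '[{"x":0,"y":0,"z":0,"yaw":0,"jaw":0.3},{"x":0,"y":0,"z":0,"yaw":0,"jaw":0.3},{"x":0,"y":0,"z":0,"yaw":0,"jaw":0.3}]' 40
python3 - <<'E'
from h import *
snap("wrist","w9");snap("top","t9");s=state();M=R.from_rotvec(s["tcp_rot"]).as_matrix();print(s["position"],np.degrees(np.arctan2(M[1,1],M[0,1])))
c=proj("w9",[[395,-199,30],[371,-313,30],[617,-49,61]]);print(c)
u,v=c[0].astype(int)
for lo in(70,110,130):
    rect("w9",u-60,v-60,u+60,v+60,lo,25)
    rect("t9",335,215,365,255,lo,25)
E
```

```text
clock: 23.27
position: [616.2, -48.9, 211.8]
tcp_rot: [-1.628, -2.686, 0.0]
contact_force: [0.3, -0.1, -0.3]
grip_width: 56.8
gripper_force: 0.0
clock: 23.93
position: [392.3, -201.4, 277.1]
tcp_rot: [0.229, 3.132, -0.005]
contact_force: [0.5, 1.0, -0.7]
grip_width: 66.3
gripper_force: 0.0
clock: 24.18
position: [395.0, -198.6, 275.1]
tcp_rot: [-0.234, -3.132, -0.001]
contact_force: [0.5, 0.8, -1.0]
grip_width: 65.7
gripper_force: 0.0
[ 395.13392633 -198.36409651  274.93504075] 81.55160499340546
[[253. 168.]
 [160. 163.]
 [385. 315.]]
w9 1735 c [ 391.2 -199.2   30. ] L 91.9 W 29.2 ang 172.0
t9 4 c [ 308.5 -314.8   30. ] L 9.0 W 2.2 ang 45.5
w9 1302 c [ 391.2 -199.2   30. ] L 91.9 W 29.2 ang 172.0
t9 1 c [ 310.9 -314.    30. ] L 0.0 W 0.0 ang 0.0
w9 1203 c [ 391.2 -198.6   30. ] L 91.9 W 28.0 ang 172.0Traceback (most recent call last):
  File "<stdin>", line 7, in <module>
  File "h.py", line 25, in rect
    i=1+np.argmax(s[1:,4]);p=np.argwhere(l==i)[:,::-1].astype(np.float32)
        ~~~~~~~~~^^^^^^^^^
    return _wrapfunc(a, 'argmax', axis=axis, out=out, **kwds)
    return bound(*args, **kwds)
ValueError: attempt to get argmax of an empty sequence
```

```bash

python3 -m handwheel '[{"x":-2.5,"y":0,"z":-200,"yaw":0.5,"jaw":0.3},{"x":-2.5,"y":0,"z":-200,"yaw":0.5,"jaw":0.3},{"x":-2.5,"y":0,"z":-200,"yaw":0.5,"jaw":0.3},{"x":-2.5,"y":0,"z":-200,"yaw":0.5,"jaw":0.3},{"x":-2.5,"y":0,"z":-200,"yaw":0.5,"jaw":0.3},{"x":-2.5,"y":0,"z":-225,"yaw":0.5,"jaw":0.3},{"x":-2.5,"y":0,"z":-240,"yaw":0.5,"jaw":0.3},{"x":-2.5,"y":0,"z":-251,"yaw":0.5,"jaw":0.4}]' 40
python3 -m handwheel '[{"x":0,"y":0,"z":0,"yaw":0,"jaw":0.4},{"x":0,"y":0,"z":0,"yaw":0,"jaw":0.5},{"x":0,"y":0,"z":0,"yaw":0,"jaw":0.6},{"x":0,"y":0,"z":0,"yaw":0,"jaw":0.8},{"x":0,"y":0,"z":0,"yaw":0,"jaw":1},{"x":0,"y":0,"z":0,"yaw":0,"jaw":1},{"x":0,"y":0,"z":0,"yaw":0,"jaw":1},{"x":0,"y":0,"z":0,"yaw":0,"jaw":1}]' 40
python3 -m handwheel '[{"x":0,"y":0,"z":40,"yaw":0,"jaw":1},{"x":0,"y":0,"z":80,"yaw":0,"jaw":1},{"x":0,"y":0,"z":120,"yaw":-7,"jaw":1},{"x":0,"y":0,"z":160,"yaw":-14,"jaw":1},{"x":0,"y":0,"z":160,"yaw":-21,"jaw":1},{"x":0,"y":0,"z":160,"yaw":-28,"jaw":1},{"x":0,"y":0,"z":160,"yaw":-28,"jaw":1},{"x":0,"y":0,"z":160,"yaw":-28,"jaw":1}]' 40
```

```text
clock: 24.95
position: [391.3, -197.2, 21.8]
tcp_rot: [-0.217, -3.13, -0.005]
contact_force: [-0.9, -0.4, 0.5]
grip_width: 61.8
gripper_force: 0.0
clock: 25.62
position: [392.8, -199.2, 25.3]
tcp_rot: [0.218, 3.133, -0.0]
contact_force: [1.1, 3.3, 6.0]
grip_width: 29.8
gripper_force: 40.0
clock: 26.28
position: [391.7, -198.8, 183.9]
tcp_rot: [-0.965, -2.989, -0.0]
contact_force: [-0.5, 0.4, -1.6]
grip_width: 30.1
gripper_force: 40.0
```

```bash

python3 -m handwheel '[{"x":32,"y":25,"z":0,"yaw":-7,"jaw":1},{"x":65,"y":50,"z":0,"yaw":-14,"jaw":1},{"x":97,"y":75,"z":0,"yaw":-21,"jaw":1},{"x":130,"y":101,"z":0,"yaw":-26.5,"jaw":1},{"x":130,"y":101,"z":0,"yaw":-26.5,"jaw":1},{"x":130,"y":101,"z":0,"yaw":-26.5,"jaw":1},{"x":130,"y":101,"z":0,"yaw":-26.5,"jaw":1}]' 40
python3 - <<'E'
from h import *
s=state();M=R.from_rotvec(s["tcp_rot"]).as_matrix();print(s["position"],np.degrees(np.arctan2(M[1,1],M[0,1])),s["grip_width"])
o=np.array([595.35,-126]);a=np.radians(27.5);y=np.array([np.cos(a),np.sin(a)]);x=np.array([y[1],-y[0]])
r=s["position"][:2]-o;print(r@x,r@y)
E
```

```text
clock: 26.87
position: [521.9, -97.2, 183.1]
tcp_rot: [-1.621, -2.688, 0.001]
contact_force: [0.5, -0.7, -2.4]
grip_width: 29.7
gripper_force: 40.0
[521.92936794 -97.2245233  183.12607636] 27.809665904215564 29.749421792827377
-59.42603460182972 -51.83785955361484
```

```bash

python3 -m handwheel '[{"x":0,"y":0,"z":-40,"yaw":0,"jaw":1},{"x":0,"y":0,"z":-80,"yaw":0,"jaw":1},{"x":0,"y":0,"z":-105,"yaw":0,"jaw":1},{"x":0,"y":0,"z":-118,"yaw":0,"jaw":1},{"x":0,"y":0,"z":-123,"yaw":0,"jaw":1},{"x":0,"y":0,"z":-125,"yaw":0,"jaw":1},{"x":0,"y":0,"z":-127,"yaw":0,"jaw":1},{"x":0,"y":0,"z":-127,"yaw":0,"jaw":1}]' 40
```

```text
clock: 27.53
position: [522.8, -98.7, 58.4]
tcp_rot: [1.628, 2.685, 0.0]
contact_force: [0.3, 0.5, -1.1]
grip_width: 30.2
gripper_force: 40.0
```

```bash

python3 -m handwheel '[{"x":0,"y":0,"z":-1.5,"yaw":0,"jaw":1},{"x":0,"y":0,"z":-2,"yaw":0,"jaw":0.55},{"x":0,"y":0,"z":-2,"yaw":0,"jaw":0.55},{"x":0,"y":0,"z":-2,"yaw":0,"jaw":0.55},{"x":0,"y":0,"z":35,"yaw":0,"jaw":0.55},{"x":0,"y":0,"z":75,"yaw":0,"jaw":0.5},{"x":0,"y":0,"z":115,"yaw":0,"jaw":0.4},{"x":0,"y":0,"z":155,"yaw":-4,"jaw":0.3}]' 40
python3 -m handwheel '[{"x":-75,"y":-107,"z":65,"yaw":-48,"jaw":0.3},{"x":-75,"y":-107,"z":65,"yaw":-48,"jaw":0.3},{"x":-75,"y":-107,"z":65,"yaw":-48,"jaw":0.3},{"x":-75,"y":-107,"z":65,"yaw":-48,"jaw":0.3},{"x":-75,"y":-107,"z":65,"yaw":-48,"jaw":0.3},{"x":-75,"y":-107,"z":65,"yaw":-48,"jaw":0.3},{"x":-75,"y":-107,"z":65,"yaw":-48,"jaw":0.3}]' 40
python3 -m handwheel '[{"x":-76,"y":-108,"z":0,"yaw":-48,"jaw":0.3},{"x":-76,"y":-108,"z":0,"yaw":-48,"jaw":0.3},{"x":-76,"y":-108,"z":0,"yaw":-48,"jaw":0.3},{"x":-76,"y":-108,"z":0,"yaw":-48,"jaw":0.3},{"x":-76,"y":-108,"z":0,"yaw":-48,"jaw":0.3},{"x":-76,"y":-108,"z":0,"yaw":-48,"jaw":0.3},{"x":-76,"y":-108,"z":0,"yaw":-48,"jaw":0.3},{"x":-76,"y":-108,"z":0,"yaw":-48,"jaw":0.3}]' 40
python3 - <<'E'
from h import *
snap("wrist","w10");snap("top","t10");s=state();M=R.from_rotvec(s["tcp_rot"]).as_matrix();print(s["position"],np.degrees(np.arctan2(M[1,1],M[0,1])))
c=proj("w10",[[371,-313,30]]);print(c)
u,v=c[0].astype(int)
for lo in(70,110,130): rect("w10",u-70,v-70,u+70,v+70,lo,25)
E
```

```text
clock: 28.2
position: [522.0, -97.8, 214.6]
tcp_rot: [1.722, 2.627, 0.0]
contact_force: [0.4, -0.4, 0.2]
grip_width: 56.9
gripper_force: 0.0
clock: 28.78
position: [447.1, -205.6, 278.3]
tcp_rot: [2.646, 1.691, 0.001]
contact_force: [-0.7, 0.3, -0.2]
grip_width: 65.8
gripper_force: 0.0
clock: 29.45
position: [371.1, -313.2, 277.9]
tcp_rot: [3.105, 0.477, 0.001]
contact_force: [-0.0, -0.1, -0.6]
grip_width: 65.8
gripper_force: 0.0
[ 371.24488513 -313.00800355  277.72196271] -72.30264482173543
[[252. 164.]]
w10 1702 c [ 369.3 -314.    30. ] L 91.4 W 28.2 ang 18.0
w10 1483 c [ 369.3 -314.    30. ] L 91.4 W 28.2 ang 18.0
w10 1035 c [ 376.4 -311.8   30. ] L 76.5 W 28.2 ang 18.1
```

```bash

python3 -m handwheel '[{"x":-2,"y":-1,"z":-200,"yaw":0,"jaw":0.3},{"x":-2,"y":-1,"z":-200,"yaw":0,"jaw":0.3},{"x":-2,"y":-1,"z":-200,"yaw":0,"jaw":0.3},{"x":-2,"y":-1,"z":-200,"yaw":0,"jaw":0.3},{"x":-2,"y":-1,"z":-200,"yaw":0,"jaw":0.3},{"x":-2,"y":-1,"z":-225,"yaw":0,"jaw":0.3},{"x":-2,"y":-1,"z":-240,"yaw":0,"jaw":0.3},{"x":-2,"y":-1,"z":-253,"yaw":0,"jaw":0.4}]' 40
python3 -m handwheel '[{"x":0,"y":0,"z":0,"yaw":0,"jaw":0.4},{"x":0,"y":0,"z":0,"yaw":0,"jaw":0.5},{"x":0,"y":0,"z":0,"yaw":0,"jaw":0.6},{"x":0,"y":0,"z":0,"yaw":0,"jaw":0.8},{"x":0,"y":0,"z":0,"yaw":0,"jaw":1},{"x":0,"y":0,"z":0,"yaw":0,"jaw":1},{"x":0,"y":0,"z":0,"yaw":0,"jaw":1},{"x":0,"y":0,"z":0,"yaw":0,"jaw":1}]' 40
python3 -m handwheel '[{"x":0,"y":0,"z":40,"yaw":0,"jaw":1},{"x":0,"y":0,"z":80,"yaw":0,"jaw":1},{"x":0,"y":0,"z":120,"yaw":7,"jaw":1},{"x":0,"y":0,"z":160,"yaw":14,"jaw":1},{"x":0,"y":0,"z":160,"yaw":21,"jaw":1},{"x":0,"y":0,"z":160,"yaw":28,"jaw":1},{"x":0,"y":0,"z":160,"yaw":28,"jaw":1},{"x":0,"y":0,"z":160,"yaw":28,"jaw":1}]' 40
```

```text
clock: 30.22
position: [368.7, -313.0, 22.6]
tcp_rot: [-3.102, -0.483, 0.002]
contact_force: [0.2, 0.2, 0.9]
grip_width: 62.2
gripper_force: 0.0
clock: 30.88
position: [369.6, -314.4, 25.5]
tcp_rot: [3.104, 0.479, 0.001]
contact_force: [-0.8, 1.5, 6.6]
grip_width: 29.7
gripper_force: 40.0
clock: 31.55
position: [368.9, -313.6, 183.9]
tcp_rot: [-2.898, -1.212, 0.0]
contact_force: [-0.6, 0.1, -2.4]
grip_width: 29.7
gripper_force: 40.0
```

```bash

python3 -m handwheel '[{"x":25,"y":30,"z":0,"yaw":7,"jaw":1},{"x":50,"y":60,"z":0,"yaw":14,"jaw":1},{"x":75,"y":90,"z":0,"yaw":21,"jaw":1},{"x":100,"y":120,"z":0,"yaw":28,"jaw":1},{"x":125,"y":150,"z":0,"yaw":35,"jaw":1},{"x":150,"y":180,"z":0,"yaw":42,"jaw":1},{"x":175,"y":210,"z":0,"yaw":49,"jaw":1},{"x":200,"y":240,"z":0,"yaw":56,"jaw":1}]' 40
python3 -m handwheel '[{"x":0.5,"y":0.5,"z":0,"yaw":7,"jaw":1},{"x":0.5,"y":0.5,"z":0,"yaw":14,"jaw":1},{"x":0.5,"y":0.5,"z":0,"yaw":15.8,"jaw":1},{"x":0.5,"y":0.5,"z":0,"yaw":15.8,"jaw":1},{"x":0.5,"y":0.5,"z":0,"yaw":15.8,"jaw":1},{"x":0.5,"y":0.5,"z":0,"yaw":15.8,"jaw":1}]' 40
python3 - <<'E'
from h import *
s=state();M=R.from_rotvec(s["tcp_rot"]).as_matrix();print(s["position"],np.degrees(np.arctan2(M[1,1],M[0,1])),s["grip_width"])
o=np.array([595.35,-126]);a=np.radians(27.5);y=np.array([np.cos(a),np.sin(a)]);x=np.array([y[1],-y[0]])
r=s["position"][:2]-o;print(r@x,r@y)
E
```

```text
clock: 32.22
position: [569.6, -72.0, 183.2]
tcp_rot: [-1.982, -2.436, 0.001]
contact_force: [1.4, -0.2, -2.0]
grip_width: 29.7
gripper_force: 40.0
clock: 32.72
position: [569.3, -73.6, 183.8]
tcp_rot: [-1.636, -2.681, 0.0]
contact_force: [-0.3, 0.4, -2.0]
grip_width: 29.8
gripper_force: 40.0
[569.31908871 -73.55647324 183.80041692] 27.221689296138067 29.787404392989387
-58.5377135534297 1.1260254419129136
```

```bash

python3 -m handwheel '[{"x":0,"y":0,"z":-40,"yaw":0,"jaw":1},{"x":0,"y":0,"z":-80,"yaw":0,"jaw":1},{"x":0,"y":0,"z":-105,"yaw":0,"jaw":1},{"x":0,"y":0,"z":-118,"yaw":0,"jaw":1},{"x":0,"y":0,"z":-123,"yaw":0,"jaw":1},{"x":0,"y":0,"z":-126,"yaw":0,"jaw":1},{"x":0,"y":0,"z":-128,"yaw":0,"jaw":1},{"x":0,"y":0,"z":-129,"yaw":0,"jaw":1}]' 40
python3 -m handwheel '[{"x":0,"y":0,"z":0,"yaw":0,"jaw":0.55},{"x":0,"y":0,"z":0,"yaw":0,"jaw":0.55},{"x":0,"y":0,"z":0,"yaw":0,"jaw":0.55},{"x":0,"y":0,"z":0,"yaw":0,"jaw":0.55},{"x":0,"y":0,"z":35,"yaw":0,"jaw":0.55},{"x":0,"y":0,"z":75,"yaw":0,"jaw":0.5},{"x":0,"y":0,"z":115,"yaw":0,"jaw":0.4},{"x":0,"y":0,"z":155,"yaw":0,"jaw":0.3}]' 40
python3 -m handwheel '[{"x":-47,"y":186,"z":60,"yaw":28,"jaw":0.3},{"x":-47,"y":186,"z":60,"yaw":28,"jaw":0.3},{"x":-47,"y":186,"z":60,"yaw":28,"jaw":0.3},{"x":-47,"y":186,"z":60,"yaw":28,"jaw":0.3},{"x":-47,"y":186,"z":60,"yaw":28,"jaw":0.3},{"x":-47,"y":186,"z":60,"yaw":28,"jaw":0.3}]' 40
python3 -m handwheel '[{"x":-47,"y":186,"z":0,"yaw":28,"jaw":0.3},{"x":-47,"y":186,"z":0,"yaw":28,"jaw":0.3},{"x":-47,"y":186,"z":0,"yaw":28,"jaw":0.3},{"x":-47,"y":186,"z":0,"yaw":28,"jaw":0.3},{"x":-47,"y":186,"z":0,"yaw":28,"jaw":0.3},{"x":-47,"y":186,"z":0,"yaw":28,"jaw":0.3},{"x":-47,"y":186,"z":0,"yaw":28,"jaw":0.3},{"x":-47,"y":186,"z":0,"yaw":28,"jaw":0.3}]' 40
python3 - <<'E'
from h import *
snap("wrist","w11");snap("top","t11");s=state();M=R.from_rotvec(s["tcp_rot"]).as_matrix();print(s["position"],np.degrees(np.arctan2(M[1,1],M[0,1])))
# orange handle
im=cv2.imread("pics/w11.png");h=cv2.cvtColor(im,cv2.COLOR_BGR2HSV);m=((h[...,0]<20)&(h[...,1]>150)&(h[...,2]>60)).astype(np.uint8);m[280:]=0
n,l,st,c=cv2.connectedComponentsWithStats(m);i=1+np.argmax(st[1:,4]);p=np.argwhere(l==i)[:,::-1].astype(np.float32)
b=cv2.boxPoints(cv2.minAreaRect(p));w=np.array([at("w11",*q,20) for q in b]);print(st[i],b,w,w.mean(0))
t=cv2.imread("pics/t11.png");a=cv2.resize(t[120:260,220:400],(514,400),interpolation=cv2.INTER_CUBIC)
cv2.imwrite("pics/m11.png",np.hstack([a,cv2.resize(im[:,100:400],(286,400))[:, :286]]))
E
```

```text
clock: 33.38
position: [571.1, -74.0, 57.2]
tcp_rot: [1.632, 2.681, 0.001]
contact_force: [-0.0, -0.0, -2.5]
grip_width: 29.7
gripper_force: 40.0
clock: 34.05
position: [569.4, -73.4, 212.4]
tcp_rot: [1.633, 2.684, 0.0]
contact_force: [1.5, -0.4, -0.4]
grip_width: 57.1
gripper_force: 0.0
clock: 34.55
position: [522.4, 117.0, 273.7]
tcp_rot: [0.925, 2.998, 0.005]
contact_force: [0.8, 0.5, 0.3]
grip_width: 65.5
gripper_force: 0.0
clock: 35.22
position: [476.1, 297.5, 270.3]
tcp_rot: [-0.184, -3.136, 0.001]
contact_force: [-0.2, -0.5, 0.2]
grip_width: 65.8
gripper_force: 0.0
[476.3126255  297.07690242 270.35952687] 83.22633506042571Traceback (most recent call last):
  File "<stdin>", line 5, in <module>
    return _wrapfunc(a, 'argmax', axis=axis, out=out, **kwds)
    return bound(*args, **kwds)
ValueError: attempt to get argmax of an empty sequence
```

```bash
python3 - <<'E'
from h import *
im=cv2.imread("pics/w11.png");h=cv2.cvtColor(im,cv2.COLOR_BGR2HSV)
q=proj("w11",[[475,302,26],[450,304,26],[500,299,26]]).astype(int);print(q,[h[v,u].tolist() for u,v in q],[im[v,u].tolist() for u,v in q])
m=((h[...,0]<25)&(h[...,1]>110)&(im[...,2]>100)).astype(np.uint8);m[290:]=0;m[:,:150]=0;m[:,350:]=0
n,l,st,c=cv2.connectedComponentsWithStats(m);print(st[st[:,4]>80])
i=l[q[0][1],q[0][0]] or 1+np.argmax(st[1:,4]);p=np.argwhere(l==i)[:,::-1].astype(np.float32)
b=cv2.boxPoints(cv2.minAreaRect(p));w=np.array([at("w11",*k,26) for k in b]);print(w,w.mean(0))
for n_ in("t7","t10","t11"):
    t=cv2.imread(f"pics/{n_}.png")
    q=proj(n_,[[617,-49,61],[569,-74,61],[522,-98,61],[594,-61,31],[545,-86,31]]).astype(int);print([t[v,u].tolist() for u,v in q])
E
```

```text
[[257 167]
 [256 147]
 [256 186]] [[14, 135, 235], [14, 139, 233], [13, 140, 231]] [[111, 168, 235], [106, 164, 233], [104, 161, 231]]
[[     0      0    512    384 195404]
 [   249    126     16     83   1203]]
[[423.8 298.6  26. ]
 [426.  316.7  26. ]
 [530.3 305.4  26. ]
 [528.  286.1  26. ]] [477.025 301.7    26.   ]
[[234, 245, 246], [233, 244, 246], [234, 245, 247], [236, 248, 249], [238, 250, 250]]
[[169, 170, 171], [238, 249, 251], [165, 165, 166], [241, 253, 254], [243, 255, 254]]
[[170, 170, 171], [173, 173, 173], [165, 165, 167], [243, 254, 255], [244, 255, 255]]
```

```bash
python3 - <<'E'
from h import *
t=cv2.imread("pics/t11.png");h=cv2.cvtColor(t,cv2.COLOR_BGR2HSV)
o=np.array([595.35,-126]);a=np.radians(27.5);y=np.array([np.cos(a),np.sin(a)]);x=np.array([y[1],-y[0]])
mask=np.zeros(t.shape[:2],np.uint8);pp=[o+i*x+j*y for i,j in[(-112,-88),(-112,92),(-8,92),(-8,-88)]]
cv2.fillPoly(mask,[proj("t11",[[*p,58] for p in pp]).astype(np.int32)],1)
m=((h[...,2]<200)&(h[...,2]>140)&(mask>0)).astype(np.uint8)
n,l,s,c=cv2.connectedComponentsWithStats(m)
for i in range(1,n):
    if s[i,4]>60:
        b=cv2.boxPoints(cv2.minAreaRect(np.argwhere(l==i)[:,::-1].astype(np.float32)));w=np.array([at("t11",*k,61) for k in b])[:,:2]-o
        print(s[i,4],np.c_[w@x,w@y].round(0).tolist())
E
python3 -m handwheel '[{"x":0,"y":4.5,"z":-200,"yaw":0.7,"jaw":0.3},{"x":0,"y":4.5,"z":-200,"yaw":0.7,"jaw":0.3},{"x":0,"y":4.5,"z":-200,"yaw":0.7,"jaw":0.3},{"x":0,"y":4.5,"z":-200,"yaw":0.7,"jaw":0.4},{"x":0,"y":4.5,"z":-200,"yaw":0.7,"jaw":0.4},{"x":0,"y":4.5,"z":-220,"yaw":0.7,"jaw":0.4},{"x":0,"y":4.5,"z":-235,"yaw":0.7,"jaw":0.4},{"x":0,"y":4.5,"z":-246,"yaw":0.7,"jaw":0.4}]' 50
python3 -m handwheel '[{"x":0,"y":0,"z":0,"yaw":0,"jaw":0.5},{"x":0,"y":0,"z":0,"yaw":0,"jaw":0.6},{"x":0,"y":0,"z":0,"yaw":0,"jaw":0.75},{"x":0,"y":0,"z":0,"yaw":0,"jaw":0.9},{"x":0,"y":0,"z":0,"yaw":0,"jaw":1},{"x":0,"y":0,"z":0,"yaw":0,"jaw":1},{"x":0,"y":0,"z":0,"yaw":0,"jaw":1},{"x":0,"y":0,"z":0,"yaw":0,"jaw":1}]' 50
```

```text
1040 [[-114.0, 89.0], [-7.0, 91.0], [-6.0, -88.0], [-112.0, -89.0]]
clock: 35.98
position: [475.3, 301.3, 22.5]
tcp_rot: [-0.166, -3.135, 0.002]
contact_force: [0.2, 0.5, 0.7]
grip_width: 56.2
gripper_force: 0.0
clock: 36.65
position: [476.3, 303.2, 25.4]
tcp_rot: [0.163, 3.136, 0.001]
contact_force: [-1.0, -1.7, 5.8]
grip_width: 19.8
gripper_force: 50.0
```

```bash

python3 -m handwheel '[{"x":0,"y":0,"z":40,"yaw":0,"jaw":1},{"x":0,"y":0,"z":80,"yaw":0,"jaw":1},{"x":0,"y":0,"z":120,"yaw":0,"jaw":1},{"x":0,"y":0,"z":160,"yaw":0,"jaw":1},{"x":-10,"y":-20,"z":180,"yaw":-7,"jaw":1},{"x":-20,"y":-40,"z":180,"yaw":-14,"jaw":1},{"x":-30,"y":-60,"z":180,"yaw":-21,"jaw":1},{"x":-40,"y":-80,"z":180,"yaw":-28,"jaw":1}]' 50
python3 -m handwheel '[{"x":-7,"y":-20,"z":0,"yaw":-7,"jaw":1},{"x":-7,"y":-40,"z":0,"yaw":-14,"jaw":1},{"x":-7,"y":-55,"z":0,"yaw":-21,"jaw":1},{"x":-7,"y":-55,"z":0,"yaw":-28,"jaw":1},{"x":-7,"y":-55,"z":0,"yaw":-35,"jaw":1},{"x":-7,"y":-55,"z":0,"yaw":-41.5,"jaw":1},{"x":-7,"y":-55,"z":0,"yaw":-41.5,"jaw":1},{"x":-7,"y":-55,"z":0,"yaw":-41.5,"jaw":1}]' 50
python3 -m handwheel '[{"x":0,"y":0,"z":-40,"yaw":0,"jaw":1},{"x":0,"y":0,"z":-80,"yaw":0,"jaw":1},{"x":0,"y":0,"z":-110,"yaw":0,"jaw":1},{"x":0,"y":0,"z":-123,"yaw":0,"jaw":1},{"x":0,"y":0,"z":-123,"yaw":0,"jaw":1},{"x":0,"y":0,"z":-123,"yaw":0,"jaw":1},{"x":0,"y":0,"z":-123,"yaw":0,"jaw":1}]' 50
python3 - <<'E'
from h import *
snap("top","t12");s=state();M=R.from_rotvec(s["tcp_rot"]).as_matrix();th=np.arctan2(M[1,1],M[0,1])-np.pi/2;print(s["position"],np.degrees(th))
o=np.array([595.35,-126]);a=np.radians(27.5);y=np.array([np.cos(a),np.sin(a)]);x=np.array([y[1],-y[0]])
b=s["position"][:2]+168.5*np.array([np.cos(th),np.sin(th)])
print((b-o)@x,(b-o)@y)
t=cv2.imread("pics/t12.png");cv2.imwrite("pics/m12.png",cv2.resize(t[120:220,200:300],(600,600),interpolation=cv2.INTER_CUBIC))
print(proj("t12",[[*b,71]]))
E
```

```text
clock: 37.32
position: [434.7, 222.3, 204.2]
tcp_rot: [-0.925, -3.002, 0.0]
contact_force: [-0.8, -0.4, -2.6]
grip_width: 20.0
gripper_force: 50.0
clock: 37.98
position: [428.2, 168.0, 203.9]
tcp_rot: [-1.918, -2.487, 0.001]
contact_force: [-0.2, 0.5, -2.5]
grip_width: 19.7
gripper_force: 50.0
clock: 38.57
position: [429.8, 168.2, 82.8]
tcp_rot: [1.92, 2.485, 0.003]
contact_force: [0.1, -0.7, -1.6]
grip_width: 19.5
gripper_force: 50.0
[430.14859009 168.22298534  83.20439135] -75.39244033041717
-173.0082741885984 -48.27435803360735
[[249. 200.]]
```

View pics/m12.png

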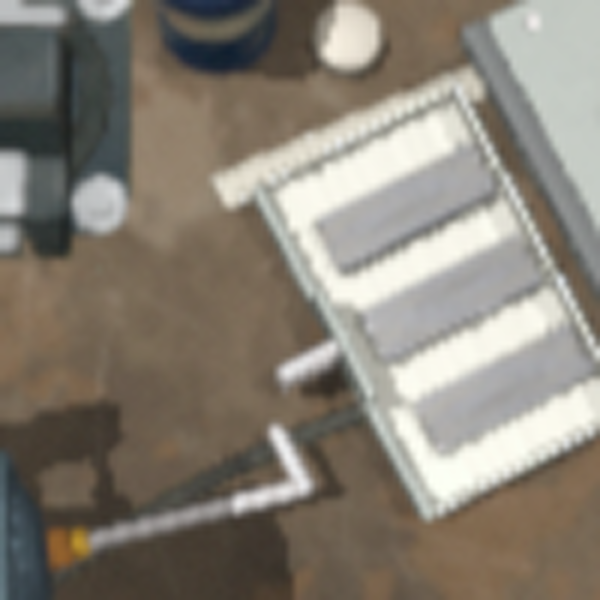

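```bash
python3 - <<'E'
from h import *
o=np.array([595.35,-126]);a=np.radians(27.5);y=np.array([np.cos(a),np.sin(a)]);x=np.array([y[1],-y[0]])
for u,v,z in[(305,485,72),(276,428,72),(280,378,96),(260,190,59),(430,518,59)]:
    q=at("t12",200+u/6,120+v/6,z)[:2]-o;print((q@x).round(1),(q@y).round(1))
E
```

```text
-169.2 -51.4
-169.0 -19.2
-156.4 0.8
-119.6 94.2
-120.0 -95.6
```

```bash

python3 -m handwheel '[{"x":5,"y":-9,"z":0,"yaw":0,"jaw":1},{"x":10,"y":-19,"z":0,"yaw":0,"jaw":1},{"x":14.8,"y":-28.4,"z":0,"yaw":0,"jaw":1},{"x":14.8,"y":-28.4,"z":0,"yaw":0,"jaw":1},{"x":14.8,"y":-28.4,"z":0,"yaw":0,"jaw":1}]' 50
python3 -m handwheel '[{"x":5,"y":3,"z":0,"yaw":0,"jaw":1},{"x":10,"y":5,"z":0,"yaw":0,"jaw":1},{"x":14,"y":7,"z":0,"yaw":0,"jaw":1},{"x":18,"y":9,"z":0,"yaw":0,"jaw":1},{"x":23,"y":12,"z":0,"yaw":0,"jaw":1},{"x":28,"y":14.5,"z":0,"yaw":0,"jaw":1},{"x":32,"y":16.6,"z":0,"yaw":0,"jaw":1},{"x":32,"y":16.6,"z":0,"yaw":0,"jaw":1}]' 50
```

```text
clock: 39.03
position: [444.1, 138.8, 81.8]
tcp_rot: [1.924, 2.483, 0.001]
contact_force: [0.3, -0.3, -2.6]
grip_width: 19.4
gripper_force: 50.0
clock: 39.7
position: [476.4, 156.6, 81.6]
tcp_rot: [1.921, 2.485, 0.001]
contact_force: [0.9, -0.5, -1.8]
grip_width: 19.9
gripper_force: 50.0
```

```bash

python3 -m handwheel '[{"x":3,"y":-6,"z":0,"yaw":0,"jaw":1},{"x":6,"y":-12,"z":0,"yaw":0,"jaw":1},{"x":10,"y":-19,"z":0,"yaw":0,"jaw":1},{"x":14,"y":-27,"z":0,"yaw":0,"jaw":1},{"x":19,"y":-36,"z":0,"yaw":0,"jaw":1},{"x":23,"y":-44,"z":0,"yaw":0,"jaw":1},{"x":27,"y":-52,"z":0,"yaw":0,"jaw":1},{"x":31,"y":-60,"z":0,"yaw":0,"jaw":1}]' 50
python3 -m handwheel '[{"x":4,"y":-8,"z":0,"yaw":0,"jaw":1},{"x":8,"y":-16,"z":0,"yaw":0,"jaw":1},{"x":12.5,"y":-24,"z":0,"yaw":0,"jaw":1},{"x":17,"y":-32.5,"z":0,"yaw":0,"jaw":1},{"x":21,"y":-40.5,"z":0,"yaw":0,"jaw":1},{"x":25,"y":-48,"z":0,"yaw":0,"jaw":1},{"x":29,"y":-56,"z":0,"yaw":0,"jaw":1},{"x":33,"y":-63.5,"z":0,"yaw":0,"jaw":1}]' 50
```

```text
clock: 40.37
position: [506.9, 95.2, 81.4]
tcp_rot: [-1.923, -2.484, -0.0]
contact_force: [-0.8, 3.0, -2.7]
grip_width: 19.4
gripper_force: 50.0
clock: 41.03
position: [539.9, 31.9, 81.4]
tcp_rot: [-1.922, -2.485, 0.0]
contact_force: [-0.8, 2.7, -1.8]
grip_width: 19.2
gripper_force: 50.0
```

```bash

python3 -m handwheel '[{"x":4,"y":-8,"z":0,"yaw":0,"jaw":1},{"x":8,"y":-16,"z":0,"yaw":0,"jaw":1},{"x":12.5,"y":-24,"z":0,"yaw":0,"jaw":1},{"x":16,"y":-31,"z":0,"yaw":0,"jaw":1},{"x":18.5,"y":-36,"z":0,"yaw":0,"jaw":1},{"x":20.5,"y":-39.5,"z":0,"yaw":0,"jaw":1},{"x":21.5,"y":-41,"z":0,"yaw":0,"jaw":1},{"x":22,"y":-42.5,"z":0,"yaw":0,"jaw":1}]' 50
```

```text
clock: 41.7
position: [561.5, -10.0, 81.4]
tcp_rot: [-1.922, -2.484, 0.0]
contact_force: [-0.9, 2.2, -1.2]
grip_width: 19.6
gripper_force: 50.0
```

```bash

python3 -m handwheel '[{"x":0.5,"y":-1,"z":0,"yaw":0,"jaw":1},{"x":1,"y":-2,"z":0,"yaw":0,"jaw":1},{"x":1.5,"y":-3,"z":0,"yaw":0,"jaw":1},{"x":1.8,"y":-3.5,"z":0,"yaw":0,"jaw":1}]' 50
```

```text
clock: 42.03
position: [563.3, -13.3, 81.5]
tcp_rot: [-1.922, -2.485, 0.0]
contact_force: [-1.5, 1.7, -2.7]
grip_width: 19.6
gripper_force: 50.0
```

```bash

python3 -m handwheel '[{"x":0.5,"y":-1,"z":0,"yaw":0,"jaw":1},{"x":1,"y":-2,"z":0,"yaw":0,"jaw":1},{"x":1.5,"y":-3,"z":0,"yaw":0,"jaw":1},{"x":1.8,"y":-3.5,"z":0,"yaw":0,"jaw":1}]' 50
```

```text
clock: 42.37
position: [563.3, -13.7, 80.7]
tcp_rot: [-1.918, -2.479, -0.003]
contact_force: [-4.8, 15.8, 2.0]
grip_width: 19.6
gripper_force: 50.0
```

```bash

python3 -m handwheel '[{"x":0.5,"y":-1,"z":0,"yaw":0,"jaw":1},{"x":1,"y":-2,"z":0,"yaw":0,"jaw":1},{"x":1.5,"y":-3,"z":0,"yaw":0,"jaw":1},{"x":1.5,"y":-3,"z":0,"yaw":0,"jaw":1}]' 50
```

```text
clock: 42.7
position: [563.2, -14.5, 79.8]
tcp_rot: [-1.915, -2.474, -0.005]
contact_force: [-7.6, 21.2, 2.5]
grip_width: 19.7
gripper_force: 50.0
```

```bash

python3 -m handwheel '[{"x":-4,"y":7.5,"z":0,"yaw":0,"jaw":1},{"x":-7.4,"y":14.2,"z":0,"yaw":0,"jaw":1},{"x":-7.4,"y":14.2,"z":0,"yaw":0,"jaw":1},{"x":-7.4,"y":14.2,"z":0,"yaw":0,"jaw":1},{"x":-14,"y":11,"z":0,"yaw":0,"jaw":1},{"x":-21,"y":7,"z":0,"yaw":0,"jaw":1},{"x":-28,"y":3,"z":0,"yaw":0,"jaw":1}]' 50
```

```text
clock: 43.28
position: [538.0, -17.6, 81.5]
tcp_rot: [1.923, 2.484, -0.0]
contact_force: [-0.3, -0.8, -1.9]
grip_width: 19.7
gripper_force: 50.0
```

```bash

python3 -m handwheel '[{"x":-8,"y":-4,"z":0,"yaw":0,"jaw":1},{"x":-16,"y":-8,"z":0,"yaw":0,"jaw":1},{"x":-16,"y":-8,"z":0,"yaw":0,"jaw":1},{"x":-16,"y":-8,"z":0,"yaw":0,"jaw":1}]' 50
```

```text
clock: 43.62
position: [522.1, -25.2, 81.5]
tcp_rot: [1.923, 2.484, 0.0]
contact_force: [-0.2, -0.1, -2.6]
grip_width: 19.7
gripper_force: 50.0
```

```bash

python3 -m handwheel '[{"x":-10,"y":20,"z":0,"yaw":0,"jaw":1},{"x":-25,"y":48,"z":0,"yaw":0,"jaw":1},{"x":-40,"y":77,"z":0,"yaw":0,"jaw":1},{"x":-51,"y":97,"z":0,"yaw":0,"jaw":1},{"x":-51,"y":97,"z":40,"yaw":0,"jaw":1},{"x":-51,"y":97,"z":80,"yaw":0,"jaw":1},{"x":-51,"y":97,"z":120,"yaw":0,"jaw":1},{"x":-51,"y":130,"z":140,"yaw":0,"jaw":1}]' 50
python3 -m handwheel '[{"x":2,"y":25,"z":0,"yaw":7,"jaw":1},{"x":2,"y":50,"z":0,"yaw":14,"jaw":1},{"x":2,"y":75,"z":0,"yaw":21,"jaw":1},{"x":2,"y":100,"z":0,"yaw":28,"jaw":1},{"x":3,"y":125,"z":0,"yaw":35,"jaw":1},{"x":4,"y":150,"z":0,"yaw":42,"jaw":1},{"x":5,"y":175,"z":0,"yaw":49,"jaw":1},{"x":5,"y":197,"z":0,"yaw":56,"jaw":1}]' 50
python3 -m handwheel '[{"x":0,"y":0,"z":-40,"yaw":7,"jaw":1},{"x":0,"y":0,"z":-80,"yaw":13.5,"jaw":1},{"x":0,"y":0,"z":-120,"yaw":13.5,"jaw":1},{"x":0,"y":0,"z":-160,"yaw":13.5,"jaw":1},{"x":0,"y":0,"z":-180,"yaw":13.5,"jaw":1},{"x":0,"y":0,"z":-190,"yaw":13.5,"jaw":1},{"x":0,"y":0,"z":-194,"yaw":13.5,"jaw":1},{"x":0,"y":0,"z":-194,"yaw":13.5,"jaw":1}]' 50
```

```text
clock: 44.28
position: [474.5, 102.7, 227.3]
tcp_rot: [1.923, 2.474, 0.006]
contact_force: [0.9, -0.5, -0.4]
grip_width: 19.7
gripper_force: 50.0
clock: 44.95
position: [476.6, 304.0, 221.5]
tcp_rot: [0.52, 3.098, 0.001]
contact_force: [-0.4, 0.3, -2.1]
grip_width: 19.7
gripper_force: 50.0
clock: 45.62
position: [477.0, 302.4, 27.7]
tcp_rot: [0.163, 3.137, 0.0]
contact_force: [0.4, -0.4, -1.9]
grip_width: 19.4
gripper_force: 50.0
```

Lower the last few mm, release, lift and check from above.

```bash

python3 -m handwheel '[{"x":0,"y":0,"z":-2,"yaw":0,"jaw":1},{"x":0,"y":0,"z":-3.5,"yaw":0,"jaw":1},{"x":0,"y":0,"z":-3.5,"yaw":0,"jaw":1}]' 50
python3 -m handwheel '[{"x":0,"y":0,"z":0,"yaw":0,"jaw":0.8},{"x":0,"y":0,"z":0,"yaw":0,"jaw":0.5},{"x":0,"y":0,"z":0,"yaw":0,"jaw":0.4},{"x":0,"y":0,"z":0,"yaw":0,"jaw":0.4},{"x":0,"y":0,"z":40,"yaw":0,"jaw":0.4},{"x":0,"y":0,"z":80,"yaw":0,"jaw":0.4},{"x":0,"y":0,"z":160,"yaw":0,"jaw":0.3},{"x":0,"y":0,"z":240,"yaw":0,"jaw":0.3}]' 40
python3 -m handwheel '[{"x":80,"y":-250,"z":65,"yaw":-28,"jaw":0.3},{"x":80,"y":-250,"z":65,"yaw":-28,"jaw":0.3},{"x":80,"y":-250,"z":65,"yaw":-28,"jaw":0.3},{"x":80,"y":-250,"z":65,"yaw":-28,"jaw":0.3},{"x":80,"y":-250,"z":65,"yaw":-28,"jaw":0.3},{"x":80,"y":-250,"z":65,"yaw":-28,"jaw":0.3},{"x":80,"y":-250,"z":65,"yaw":-28,"jaw":0.3},{"x":80,"y":-250,"z":65,"yaw":-28,"jaw":0.3}]' 40
python3 - <<'E'
from h import *
snap("top","t13");s=state();M=R.from_rotvec(s["tcp_rot"]).as_matrix();print(s["position"],np.degrees(np.arctan2(M[1,1],M[0,1])))
t=cv2.imread("pics/t13.png")
# floor visible in front of ledge? compare with t0 and t12 in the drawer zone; hook handle colour
o=np.array([595.35,-126]);a=np.radians(27.5);y=np.array([np.cos(a),np.sin(a)]);x=np.array([y[1],-y[0]])
for d in(-10,-20,-60):
    q=proj("t13",[[*(o+d*x+j*y),31] for j in(-70,-30,30,70)]).astype(int);print(d,[t[v,u].tolist() for u,v in q])
h=cv2.cvtColor(t,cv2.COLOR_BGR2HSV)
m=((h[...,0]<18)&(h[...,1]>150)&(h[...,2]>150)).astype(np.uint8);n,l,st,c=cv2.connectedComponentsWithStats(m)
for i in range(1,n):
    if st[i,4]>20:
        b=cv2.boxPoints(cv2.minAreaRect(np.argwhere(l==i)[:,::-1].astype(np.float32)));w=np.array([at("t13",*k,26) for k in b]);print(st[i,4],w.tolist())
E
```

```text
clock: 45.87
position: [478.2, 302.8, 25.8]
tcp_rot: [0.163, 3.134, 0.003]
contact_force: [1.4, 0.2, -0.5]
grip_width: 19.5
gripper_force: 50.0
clock: 46.53
position: [476.0, 302.0, 188.8]
tcp_rot: [-0.163, -3.136, 0.001]
contact_force: [0.9, 0.7, -0.1]
grip_width: 62.7
gripper_force: 0.0
clock: 47.2
position: [558.2, 48.4, 253.9]
tcp_rot: [0.924, 2.999, -0.0]
contact_force: [-0.7, 0.1, 0.3]
grip_width: 65.7
gripper_force: 0.0
[557.1702388   50.49966612 252.85498201] 55.85892234722278
-10 [[74, 80, 79], [42, 51, 57], [77, 94, 109], [86, 104, 119]]
-20 [[50, 61, 68], [38, 47, 55], [75, 93, 106], [79, 96, 109]]
-60 [[47, 59, 69], [48, 58, 68], [85, 104, 120], [75, 74, 71]]
159 [[431.5, 314.9, 26.0], [525.8, 304.7, 26.0], [523.7, 286.9, 26.0], [429.4, 297.2, 26.0]]
24 [[311.8, -624.0, 26.0], [311.5, -638.0, 26.0], [295.2, -637.8, 26.0], [295.6, -623.8, 26.0]]
```

```bash

python3 -m handwheel '[{"x":79.5,"y":-245.5,"z":10,"yaw":-28.5,"jaw":0.3},{"x":79.5,"y":-245.5,"z":10,"yaw":-28.5,"jaw":0.3},{"x":79.5,"y":-245.5,"z":10,"yaw":-28.5,"jaw":0.3},{"x":79.5,"y":-245.5,"z":10,"yaw":-28.5,"jaw":0.3},{"x":79.5,"y":-245.5,"z":10,"yaw":-28.5,"jaw":0.3},{"x":79.5,"y":-245.5,"z":10,"yaw":-28.5,"jaw":0.3},{"x":79.5,"y":-245.5,"z":10,"yaw":-28.5,"jaw":0.3},{"x":79.5,"y":-245.5,"z":10,"yaw":-28.5,"jaw":0.4}]' 40
python3 -m handwheel '[{"x":0,"y":0,"z":0,"yaw":0,"jaw":0.4},{"x":0,"y":0,"z":0,"yaw":0,"jaw":0.4}]' 40
python3 - <<'E'
from h import *
s=state();M=R.from_rotvec(s["tcp_rot"]).as_matrix();print(s["position"],np.degrees(np.arctan2(M[1,1],M[0,1])),s["grip_width"])
E
```

```text
clock: 47.92
position: [636.2, -194.2, 261.1]
tcp_rot: [-1.63, -2.684, -0.0]
contact_force: [-0.5, -0.6, 0.0]
grip_width: 62.1
gripper_force: 0.0
clock: 48.08
position: [635.8, -190.9, 261.8]
tcp_rot: [-1.625, -2.687, -0.001]
contact_force: [-0.8, 0.2, 0.3]
grip_width: 56.5
gripper_force: 0.0
[ 635.80735837 -190.89545435  261.79098108] 27.68108192510891 56.52724984756702
```

```bash

python3 -m handwheel '[{"x":0,"y":0,"z":0,"yaw":0,"jaw":0.4},{"x":0,"y":0,"z":-40,"yaw":0,"jaw":0.4},{"x":0,"y":0,"z":-55,"yaw":0,"jaw":0.4},{"x":0,"y":0,"z":-55,"yaw":0,"jaw":0.4},{"x":0,"y":0,"z":-55,"yaw":0,"jaw":0.4},{"x":0,"y":0,"z":-55,"yaw":0,"jaw":0.4}]' 40
```

```text
clock: 48.58
position: [636.9, -192.8, 209.2]
tcp_rot: [1.626, 2.685, 0.0]
contact_force: [-0.4, -1.1, -0.2]
grip_width: 56.7
gripper_force: 0.0
```

```bash

python3 -m handwheel '[{"x":0,"y":-2,"z":-15,"yaw":0,"jaw":0.4},{"x":0,"y":-2,"z":-33,"yaw":0,"jaw":0.5},{"x":0,"y":-2,"z":-33,"yaw":0,"jaw":0.6},{"x":0,"y":-2,"z":-33,"yaw":0,"jaw":0.8},{"x":0,"y":-2,"z":-33,"yaw":0,"jaw":1},{"x":0,"y":-2,"z":-33,"yaw":0,"jaw":1},{"x":0,"y":-2,"z":-33,"yaw":0,"jaw":1},{"x":0,"y":-2,"z":-33,"yaw":0,"jaw":1}]' 40
python3 -m handwheel '[{"x":0,"y":0,"z":0,"yaw":-6,"jaw":1},{"x":0,"y":0,"z":0,"yaw":-12,"jaw":1},{"x":0,"y":0,"z":0,"yaw":-18,"jaw":1},{"x":0,"y":0,"z":0,"yaw":-24,"jaw":1},{"x":0,"y":0,"z":0,"yaw":-30,"jaw":1},{"x":0,"y":0,"z":0,"yaw":-36,"jaw":1},{"x":0,"y":0,"z":0,"yaw":-42,"jaw":1},{"x":0,"y":0,"z":0,"yaw":-45,"jaw":1}]' 40
python3 -m handwheel '[{"x":0,"y":0,"z":0,"yaw":-6,"jaw":1},{"x":0,"y":0,"z":0,"yaw":-12,"jaw":1},{"x":0,"y":0,"z":0,"yaw":-18,"jaw":1},{"x":0,"y":0,"z":0,"yaw":-24,"jaw":1},{"x":0,"y":0,"z":0,"yaw":-30,"jaw":1},{"x":0,"y":0,"z":0,"yaw":-36,"jaw":1},{"x":0,"y":0,"z":0,"yaw":-42,"jaw":1},{"x":0,"y":0,"z":0,"yaw":-45,"jaw":1}]' 40
python3 -m handwheel '[{"x":0,"y":0,"z":0,"yaw":0,"jaw":1},{"x":0,"y":0,"z":0,"yaw":0,"jaw":0.8},{"x":0,"y":0,"z":0,"yaw":0,"jaw":0.5},{"x":0,"y":0,"z":0,"yaw":0,"jaw":0.4},{"x":0,"y":0,"z":40,"yaw":0,"jaw":0.3},{"x":0,"y":0,"z":80,"yaw":0,"jaw":0.3},{"x":0,"y":0,"z":120,"yaw":0,"jaw":0.3},{"x":0,"y":0,"z":150,"yaw":0,"jaw":0.3}]' 40
python3 -m handwheel '[{"x":-100,"y":100,"z":40,"yaw":0,"jaw":0.3},{"x":-100,"y":100,"z":40,"yaw":0,"jaw":0.3},{"x":-100,"y":100,"z":40,"yaw":0,"jaw":0.3},{"x":-100,"y":100,"z":40,"yaw":0,"jaw":0.3},{"x":-100,"y":100,"z":40,"yaw":0,"jaw":0.3},{"x":-100,"y":100,"z":40,"yaw":0,"jaw":0.3},{"x":-100,"y":100,"z":40,"yaw":0,"jaw":0.3}]' 40
python3 - <<'E'
from h import *
snap("wrist","w14");snap("scene","s14");snap("top","t14");print(state()["position"])
o=np.array([636.7,-195])
for n in("t14","s14"):
    im=cv2.cvtColor(cv2.imread(f"pics/{n}.png"),cv2.COLOR_BGR2GRAY);c=proj(n,[[636.7,-195,181]])[0].astype(int)
    m=np.zeros_like(im);r=im[c[1]-16:c[1]+17,c[0]-16:c[0]+17];q=np.argwhere(r<45)[:,::-1]+c-16
    w=np.array([at(n,*k,181)[:2] for k in q]);w=w[np.linalg.norm(w-o,axis=1)<40]
    if len(w)>5:
        d=w-w.mean(0);e,v=np.linalg.eigh(d.T@d);print(n,len(w),w.mean(0),"axis ang",np.degrees(np.arctan2(v[1,1],v[0,1]))%180,np.sqrt(e/len(w)))
E
```

```text
clock: 49.25
position: [636.8, -195.5, 175.3]
tcp_rot: [1.628, 2.685, 0.001]
contact_force: [1.4, 1.8, 1.9]
grip_width: 15.9
gripper_force: 40.0
clock: 49.92
position: [636.6, -195.5, 175.3]
tcp_rot: [2.535, 1.853, 0.001]
contact_force: [1.0, -0.1, 0.8]
grip_width: 15.8
gripper_force: 40.0
clock: 50.58
position: [636.4, -195.4, 175.3]
tcp_rot: [3.052, 0.741, 0.001]
contact_force: [-0.0, 1.0, 2.5]
grip_width: 15.7
gripper_force: 40.0
clock: 51.25
position: [636.5, -195.6, 328.1]
tcp_rot: [3.049, 0.748, 0.004]
contact_force: [0.8, -0.0, 1.4]
grip_width: 55.2
gripper_force: 0.0
clock: 51.83
position: [536.3, -95.8, 363.7]
tcp_rot: [-3.051, -0.748, 0.001]
contact_force: [-0.1, -0.6, -0.8]
grip_width: 65.7
gripper_force: 0.0
[536.45134554 -96.12125123 363.16974759]Traceback (most recent call last):
  File "<stdin>", line 7, in <module>
ValueError: operands could not be broadcast together with shapes (0,) (2,)
```

```bash
python3 - <<'E'
from h import *
g=lambda n:cv2.imread(f"pics/{n}.png",0).astype(float)
c=proj("s14",[[636.7,-195,165]])[0].astype(int);s=np.s_[c[1]-16:c[1]+17,c[0]-16:c[0]+17]
for r in("scene0","s5"):print(r,np.abs(g("s14")[s]-g(r)[s]).mean())
c=proj("w14",[[636.7,-195,175]])[0].astype(int);im=g("w14")[c[1]-35:c[1]+36,c[0]-35:c[0]+36];print(c,im.shape)
if im.size:
    q=np.argwhere(im<60)[:,::-1]+c-35;w=np.array([at("w14",*k,175)[:2] for k in q])-[636.7,-195];w=w[np.hypot(*w.T)<40]
    if len(w):
        d=w-w.mean(0);e,v=np.linalg.eigh(d.T@d);print(len(w),np.degrees(np.arctan2(v[1,1],v[0,1]))%180,np.sqrt(e/len(w)))
E
```

```text
scene0 11.416896235078053
s5 30.37465564738292
[379 135] (71, 71)
1084 27.684086257204115 [ 9.71455592 16.83062118]
```

Isolator bar is back at 27.7° (parallel to the ledge: on), and the drawer and hook have been checked, so I'm handing in.

```bash
python3 -c "
from cell import *
print(job_done())"
```

```text
the job is handed in; nothing more can be done
None
```

I handed the job in at about 52 s of the 210 s allowed. All three offcuts are in the closed drawer, the isolator is back on, and the hooked rod is lying on the bench near where it started. The hand-in printed no verdict, so this rests on my own camera and force checks.

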